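# File the batch notebook back in the records box

## Task

Put the batch notebook away: lift the records box's lid by its knob until it leans back, flip the brass stay on the box's side up past upright, and bring the lid forward again so that it rests propped on the stay. Then take the notebook from the reading stand and slide it, coil upward, down between the two leaning groups of notebooks in the box, spreading them apart with it, and push it right down to the floor of the box. Leave the lid propped, the other notebooks in the box, and everything else on the table as it is.

Things in the scene. Friction and masses are not known exactly. Their poses are not given: they have to be found in the camera images.
- records_box: fixed wooden box, 196 mm deep (its x, front at -x), 83 wide (y), 118 high, walls 9, floor 8, notebook space 158 x 65 mm, its middle 10 mm in front of the box's; a narrow trough behind it. Origin: underside centre. Four notebooks stand along x, two leaning on the left (+y) wall, two on the right, by 7 degrees, tops 7 mm below the rim; the gap between is 27 mm at the top, 2 mm at the floor
- lid (a joint): the box's lid, 10 mm board, 107 mm wide, 206 mm from hinge to front edge, overhanging front and sides by 10 to 12 mm; 0.45 kg. 0 = shut, grows as it is lifted; 1.57 upright, 1.75 leaning back on its stop, where it stays by its weight. From below upright it falls shut unless the stay holds it; propped on the stay it rests at about 1.38
- lid_knob (a point): centre of the round ball knob (28 mm diameter) on the lid's upper face, 30 mm above it, 36 mm from the lid's front edge; turns with the lid, 170 mm out from the hinge and 40 mm above its plane
- lid_hinge (a point): point on the lid's hinge axis, at the middle of the box's back rim, 119 mm above the table; the axis runs along the box's y
- stay (a joint): brass strap with a cross pin, outside the box's right (-y) wall. 0 = folded forward just under the lid's overhang; grows as it swings up and back; 1.57 upright, 2.11 leaning back on its stop, where it stays by its weight. Swings freely, falls either way from upright; can rise only while the lid is open. A cleat under the lid's right margin catches the pin when the lid comes forward
- stay_pin (a point): middle of the free length of the stay's cross pin: a rod 10 mm thick along the box's y, sticking out sideways from the strap; free for 19 mm toward the box (up to the line of the lid's side edge) and 15 mm outward from this point. 100 mm from the pivot
- stay_pivot (a point): point on the stay's pivot axis (along the box's y), level with stay_pin in y; 70 mm in front of the hinge line, 72.5 mm to the right (-y) of the box's middle, 105 mm above the table
- reading_stand: fixed small wooden stand, base 90 x 150 x 12 mm, front at its -x. Its back rest leans back 15 degrees and reaches 72 mm above the table; lip 8 mm high in front. Origin: centre line of its underside, below the foot of the back rest
- notebook: the kraft spiral notebook to be filed, on the stand at the start, leaning back 15 degrees; 146 mm (its x, level) x 103 mm (its y, points up to the coil edge) x 9.4 mm thick (its z, out of its front cover), about 0.1 kg. Origin: on the back cover, 53 mm above the foot edge and 50 mm below the top of the pages; the wire coil adds 4 mm at the top (it can be gripped and pressed through)
- notebook_mid (a point): centre of that notebook's thickness, 51.5 mm above its foot edge and 51.5 mm below the top of its pages; axes as the notebook's
- left_inner (a point): the same point of the notebook that bounds the gap on its left (+y) side; same size and kind, axes as the notebook's (y up along the cover)
- right_inner (a point): the same point of the notebook that bounds the gap on its right (-y) side
- balm_tin: round silvery screw-top tin, 74 mm wide, 34 high, right of the box. Leave it. Origin: centre of its underside
- soap_bar_1: coral soap bar, 54 x 79 x 26 mm, at the left. Leave it. Origin: centre of its underside

How it is judged:
By the outcome, as a careful person would: the job done as asked, in the order asked, and still so for the second after the job is handed in, with the robot touching nothing.
It also fails if it takes over 72 s, if anything falls off the work surface, if the arm or the gripper's body presses on something with over 40 N, if the wrist force passes 120 N, or if a joint passes its speed limit or range.

## Robot

A 6-joint arm with a two-finger parallel gripper is mounted at the origin on a cart in front of the work surface, level with it; the furniture and walls round the work are solid. World frame = base frame: x ahead of the robot, y to its left, z up, the work surface at z = 0. Lengths are in m, angles in rad, forces in N, time in s.
With the tool pointing down it reaches from about 0.325 to 0.75 m from the base axis. Payload 7.6 kg.
Tool frame: the origin (TCP) lies midway between the tips of the shut fingers; the grasp point (between the pads) lies behind it (bot.tcp_to_grasp is the z of the grasp point in the tool frame, in m); z points along the fingers, y is the line along which they close (so a half turn about z gives the same grasp; the last joint's range is limited). The gripper opens to 85 mm and grips with 20 to 120 N. Pads are 22 mm wide; open, the fingers measure 114 mm over their backs; the gripper's body (76 mm by 85 mm) begins 54 mm behind the grasp point. The pads swing forward as they close: fully open they stand 13 mm farther back than shut.
Start: joints at [1.225, 0.052, 1.401, -0, 1.689, -0.07], TCP at [0.143, 0.505, 0.231] pointing down, gripper open.
Joint ranges: [-2.9, 2.9], [-0.91, 2.17], [0.12, 2.37], [-1.06, 4.2], [0.26, 2.73], [-2.93, 2.93]. Speed limits (rad/s): [2.57, 2.57, 3.01, 3.14, 3.14, 3.14].

## Interface

Orientations are given as a 3x3 rotation matrix whose columns are the frame's x, y, z axes.
In Python, from workcell import bot gives the robot as it stands. The module is installed in compiled form; this text tells all that it offers.
- The arm moves only by the tool creep_tool, called after "Call:" by a JSON object that holds its "fn" and its "kwargs". Schema: {"type":"object","properties":{"segments":{"type":"object","properties":{"motion":{"type":"array","items":{"type":"array","items":{"type":"number"},"minItems":5,"maxItems":5},"minItems":1,"maxItems":20}},"additionalProperties":false,"required":["motion"]},"grip_force":{"type":"number"},"only":{"type":"string"},"quiet":{"type":"boolean"},"lines":{"type":"string"}},"required":["segments"],"additionalProperties":false}. segments is an object whose key "motion" holds a list of rows, 1 to 20 of them, each of 5 numbers: dx, dy, dz in shares of 400 mm (1.0 is 400 mm), then a turn about the tool's z in a scale on which 1.0 is pi/2 rad, then the finger opening in m; each row shifts and turns the commanded pose from where the row before left it, along the tool's axes as they then stand; what a row does not reach is not made up. A row lasts 1/10 s, in which the tool goes at most 0.05 m and 0.15 rad, less where a joint would pass 70% of its speed; a pose out of reach is approached as far as the arm can. The fingers move at their own pace and stop on an object; grip_force is the grip in N (left out, the last holds). Time passes only in rows, so rows that do not move let the fingers close. The tool returns the time, the measured TCP pose, the force, the opening and the grip force at its end. only (a regular expression) keeps the lines of the reply that match it, lines (a string "A,B") keeps lines A to B, and quiet returns only ok. Shift and turn numbers lie between -1 and 1, and a call with a number outside is refused. Input that does not fit is refused with a message, and nothing moves.
- bot.get_obs(): the state, without advancing time (a new reading comes with each control period).
- bot.capture(name): name is "scene" or "side" or "wrist"; returns (picture, depth): 384x512x3 uint8, red, green, blue; 384x512 float32, m along the optical axis (not along the pixel's ray), 0 where there is no reading.
- bot.camera_info(name): a dict with "fov_y" (degrees; the focal length in pixels is half the picture's height over the tangent of half this angle, whatever the lens; pixels are square), "cx", "cy" (the principal point, pixels), "camera_from_world" (4x4, takes a point from world to camera coordinates); the wrist camera has in their place "T_tool_cam" (4x4, takes a point from camera to tool coordinates, whose origin is the TCP and whose axes are the flange's). Camera axes: x right, y down, z forward; pixel columns grow to the right and rows downward; lengths in m; the calibration is good to about 2 mm. A picture is of the moment at which its call begins: read the wrist's pose just before it. camera_info takes no time and is no camera call.
- bot.hand_in(): hands the job in; it is judged then, once.
The state is a dict: "clock": time; "q": joint angles; "qd": joint speeds; "effort": joint torques, N m; "tool_pos": TCP position; "eef_rot": TCP orientation; "contact_force": force on the tool from outside, world axes, zero at the start; "wrist_torque": the same for the moment, N m; "width": finger opening in m; "finger_force": force on a finger pad.
Only numpy, scipy, OpenCV 4.12 (cv2) and the standard library are available. Lean on these libraries where they do the work, as an engineer would, in place of code of your own. Each camera call takes 0.05 s, during which the arm holds its last target. There are 200 camera calls.

## Working session

There is one attempt and no reset: what is moved stays moved. The work goes in short steps, Python scripts to look and compute and a tool call to move; the robot and the scene stay as the last step left them, time stands still between calls to the robot, and variables do not carry over. Pictures are saved under pics/ and viewed, at most 10 in all, crops included, and the job is handed in when it is done.

```bash
mkdir -p pics; cat > h.py <<'E'
import numpy as np, cv2
from workcell import bot
def cam(n):
    i=bot.camera_info(n)
    f=192/np.tan(np.radians(i["fov_y"])/2)
    if "T_tool_cam" in i:
        o=bot.get_obs();T=np.eye(4);T[:3,:3]=np.array(o["eef_rot"]);T[:3,3]=o["tool_pos"];W=T@np.array(i["T_tool_cam"])
    else: W=np.linalg.inv(np.array(i["camera_from_world"]))
    return f,i["cx"],i["cy"],W
def snap(n,fn):
    c=cam(n);p,d=bot.capture(n);cv2.imwrite(f"pics/{fn}.png",p[:,:,::-1]);np.savez(f"pics/{fn}.npz",d=d,p=p,f=c[0],cx=c[1],cy=c[2],W=c[3]);return p,d,c
def load(fn):
    z=np.load(f"pics/{fn}.npz");return z["p"],z["d"],(float(z["f"]),float(z["cx"]),float(z["cy"]),z["W"])
def cloud(d,c):
    f,cx,cy,W=c;v,u=np.indices(d.shape);P=np.stack([(u-cx)/f*d,(v-cy)/f*d,d],-1)
    return P@W[:3,:3].T+W[:3,3]
def ray(u,v,c):
    f,cx,cy,W=c;return W[:3,3],W[:3,:3]@np.array([(u-cx)/f,(v-cy)/f,1])
def onz(u,v,c,z):
    o,r=ray(u,v,c);return o+r*(z-o[2])/r[2]
def proj(p,c):
    f,cx,cy,W=c;q=np.linalg.inv(W)@np.r_[p,1];return q[0]/q[2]*f+cx,q[1]/q[2]*f+cy
E
python3 - <<'E'
from h import *
for n in("scene","side"):
    p,d,c=snap(n,n+"0");print(n,c[0],c[3][:3,3],c[3][:3,2],(d>0).mean())
o=bot.get_obs();print(o,bot.tcp_to_grasp,bot.camera_info("wrist"))
a=cv2.hconcat([cv2.imread("pics/scene0.png"),cv2.imread("pics/side0.png")])
E
```

```text
scene 477.7595205817935 [-0.1462313   1.32369587  1.02789776] [ 0.40425834 -0.72843285 -0.55313722] 0.9843037923177084
side 450.6732702254016 [-0.05396398  1.03906186  1.02525519] [ 0.39901339 -0.65299907 -0.64372396] 0.9960835774739584
{'clock': 0.1, 'q': array([ 1.22468902e+00,  5.27866756e-02,  1.40159214e+00,  5.03654430e-05,
        1.68861053e+00, -7.02965359e-02]), 'qd': array([ 3.72662144e-04, -1.16234718e-04, -5.22139402e-03, -2.17349196e-04,
        5.99183678e-04, -2.39574047e-05]), 'effort': array([ 1.20964429e-03, -3.82583678e+01, -3.60982919e+01, -1.03904392e-04,
        4.79452327e-03, -2.12734466e-05]), 'tool_pos': array([0.142846  , 0.50492291, 0.23056558]), 'eef_rot': array([[-9.62206284e-01,  2.72321126e-01, -5.20862120e-04],
       [ 2.72321584e-01,  9.62205421e-01, -1.29690132e-03],
       [ 1.48002727e-04, -1.38972860e-03, -9.99999023e-01]]), 'contact_force': array([ 0.00725619,  0.6426284 , -0.47603732]), 'wrist_torque': array([ 0.02411021,  0.00518414, -0.00651704]), 'finger_force': 0.0, 'width': 0.08567474819374356} -0.0187 {'fov_y': 65.85731849595365, 'cx': 249.95550142170245, 'cy': 191.15126599461524, 'T_tool_cam': array([[ 1.02306910e-03, -9.57508009e-01, -2.88404863e-01,
         7.41818670e-02],
       [ 9.99999364e-01,  8.42461796e-04,  7.50349792e-04,
         1.99409270e-04],
       [-4.75495856e-04, -2.88405447e-01,  9.57508262e-01,
        -1.43524130e-01],
       [ 0.00000000e+00,  0.00000000e+00,  0.00000000e+00,
         1.00000000e+00]])}
```

View pics/scene0.png

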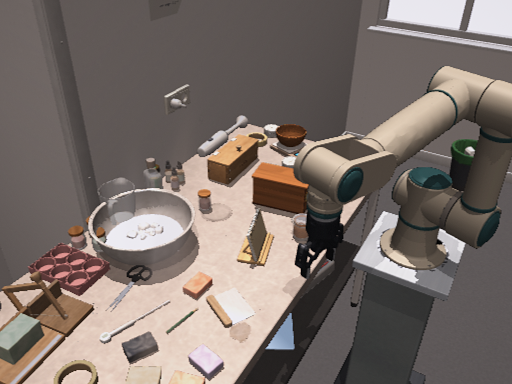

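View pics/side0.png

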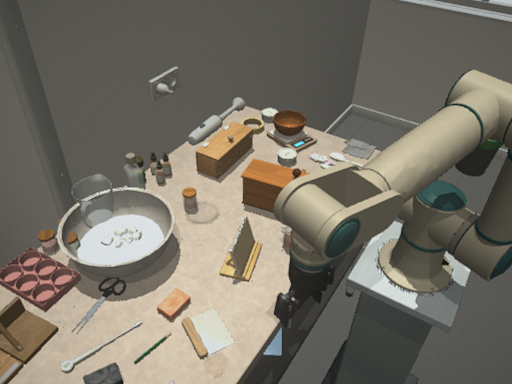

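Side view: the records box is the red-brown one (240–305, 165–215), its knob at about (297,172) at the front, partly hidden by the arm. The notebook stands on the stand at (240,245), and the coral soap is at (174,304). The tin at (287,157) is beyond the box.

```bash
python3 - <<'E'
from h import *
p,d,c=load("side0");P=cloud(d,c)
hsv=cv2.cvtColor(p,cv2.COLOR_RGB2HSV)
for (u,v) in [(270,170),(250,165),(246,200),(285,178),(297,172),(287,152),(174,298),(240,240),(245,225)]:
    print((u,v),P[v,u].round(3),hsv[v,u])
# lid top
X=P[...,0];Y=P[...,1];Z=P[...,2]
m=(Z>.120)&(Z<.136)&(hsv[...,0]<15)&(hsv[...,1]>120);m[:150]=0;m[215:]=0;m[:,:235]=0
print(m.sum(),P[m].min(0),P[m].max(0))
# front? left face
q=P[m];r=cv2.minAreaRect((q[:,:2]*1000).astype(np.float32));print(r,cv2.boxPoints(r))
# left face normal
f=(Z>.02)&(Z<.105)&(hsv[...,0]<15)&(hsv[...,1]>120);f[:165]=0;f[215:]=0;f[:,:238]=0;f[:,310:]=0
q=P[f];n,l=cv2.connectedComponents(f.astype(np.uint8));k=np.argmax(np.bincount(l[f]));q=P[l==k]
print(len(q),cv2.fitLine((q[:,:2]*1000).astype(np.float32),cv2.DIST_HUBER,0,.01,.01).ravel(),q.min(0),q.max(0))
b=p[150:290,180:340];cv2.imwrite("pics/s0c.png",cv2.resize(b[:,:,::-1],None,fx=4,fy=4,interpolation=2))
E
```

```text
(270, 170) [ 0.52  -0.015  0.128] [ 14 163 181]
(250, 165) [0.589 0.    0.129] [ 14 169 187]
(246, 200) [0.571 0.049 0.017] [ 14 127  84]
(285, 178) [ 0.457 -0.004  0.129] [ 14 165 188]
(297, 172) [ 0.419 -0.009  0.166] [ 12 131  82]
(287, 152) [ 0.586 -0.266  0.031] [ 35  23 211]
(174, 298) [0.509 0.503 0.021] [ 13 117 220]
(240, 240) [0.442 0.282 0.095] [ 20  75 102]
(245, 225) [0.456 0.233 0.108] [20 72 99]
952 [ 0.4090713  -0.0672353   0.12039504] [0.59729304 0.0654859  0.13536571]
((497.12066650390625, -0.94744873046875), (192.02040100097656, 111.50135040283203), 7.5654120445251465) [[394.6062    41.677418]
 [409.28625  -68.85334 ]
 [599.63513  -43.572315]
 [584.9551    66.95844 ]]
567 [9.8693132e-01 1.6114131e-01 5.2239600e+02 4.2548054e+01] [0.45399597 0.02856028 0.02006558] [0.58229064 0.05547879 0.10495968]
```

View pics/s0c.png

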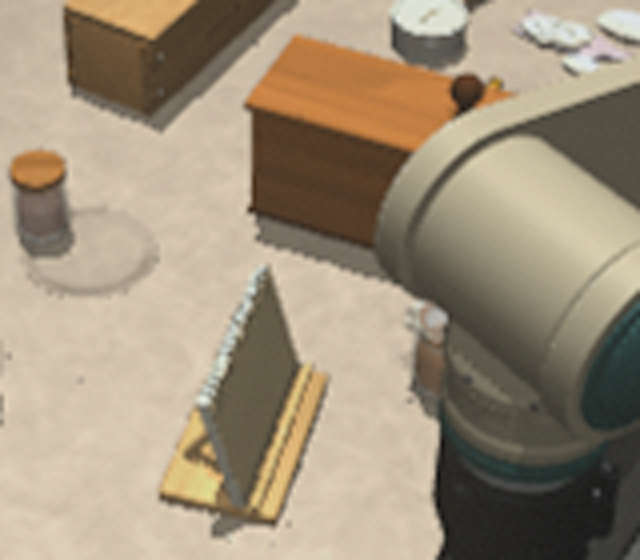

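The knob at crop (467,90) is world (0.42,-0.01,0.166), the right height. The lid lies at about z 0.129. The notebook's front cover faces the robot. I'll move over the box for a closer look.

Careful with the scale: shifts go in shares of 400 mm and turns go in shares of pi/2 rad. That gives: -0.031 m / 0.4 = -0.0775, -0.03 m / 0.4 = -0.075, -0.14 rad / 1.5708 = -0.0891.

Call:
{"fn": "creep_tool", "kwargs": {"segments": {"motion": [[-0.075, -0.0775, -0.03, 0, 0.085], [-0.075, -0.0775, -0.03, 0, 0.085], [-0.075, -0.0775, -0.03, 0, 0.085], [-0.075, -0.0775, -0.03, 0, 0.085], [-0.075, -0.0775, -0.03, 0, 0.085], [-0.075, -0.0775, -0.03, 0, 0.085], [-0.075, -0.0775, -0.015, 0, 0.085], [-0.075, -0.0775, 0, 0, 0.085], [-0.075, -0.0775, 0, 0, 0.085], [-0.075, -0.0775, 0, 0, 0.085], [-0.075, -0.0775, 0, 0, 0.085], [-0.075, -0.0775, 0, 0, 0.085], [0, 0, 0, -0.0891, 0.085], [0, 0, 0, -0.0891, 0.085], [0, 0, 0, -0.0891, 0.085], [0, 0, 0, 0, 0.085]]}}}

```text
clock: 1.7
tool_pos: [0.388, 0.0491, 0.3089]
eef_rot: [[-0.989, -0.145, -0.001], [-0.145, 0.989, 0.0], [0.001, 0.0, -1.0]]
contact_force: [-0.5, 0.0, 0.2]
width: 0.0852
finger_force: 0.0
```

```bash
python3 - <<'E'
from h import *
for n in("wrist","side","scene"): snap(n,n+"1")
E
```

```text
(no output)
```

View pics/wrist1.png

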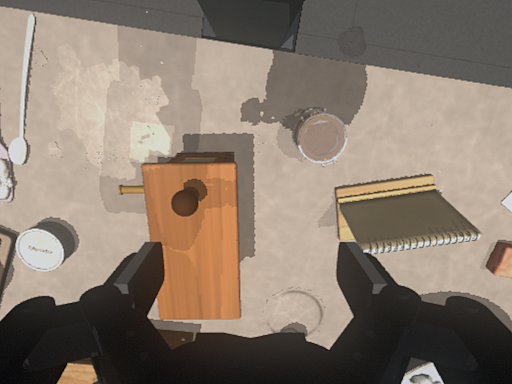

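The wrist view shows the lid's corners (142,163), (239,163), (160,320), (240,318), the knob at (186,202), and the brass pin at (120–143,190). The notebook's coil runs from (370,250) to (480,235).

```bash
python3 - <<'E'
from h import *
p,d,c=load("wrist1");P=cloud(d,c);hsv=cv2.cvtColor(p,cv2.COLOR_RGB2HSV);Z=P[...,2]
# lid top: colour + height
m=(abs(Z-.129)<.007)&(hsv[...,1]>120)&(hsv[...,0]<25);m[:,:130]=0;m[:,250:]=0;m[335:]=0;m[:150]=0
n,l,s,_=cv2.connectedComponentsWithStats(m.astype(np.uint8));k=1+np.argmax(s[1:,4]);l=(l==k)
cn=max(cv2.findContours(l.astype(np.uint8),0,2)[0],key=cv2.contourArea)
q=np.array([onz(u,v,c,.129)[:2] for u,v in cn[:,0]])
r=cv2.minAreaRect((q*1000).astype(np.float32));print("lid",s[k],r,cv2.boxPoints(r).round(1),"z",np.median(P[l][:,2]))
# knob: sphere fit
kk=(Z>.145)&(Z<.2)&(hsv[...,2]<140);kk[:180]=0;kk[220:]=0;kk[:,:165]=0;kk[:,210:]=0
q=P[kk];A=np.c_[2*q,np.ones(len(q))];x=np.linalg.lstsq(A,(q**2).sum(1),rcond=None)[0];print("knob",len(q),x[:3],np.sqrt(x[3]+x[:3]@x[:3]))
v,u=np.nonzero(kk);print("px",u.mean(),v.mean(),onz(u.mean(),v.mean(),c,.159))
# pin
b=(Z>.08)&(Z<.125)&(hsv[...,0]>15)&(hsv[...,1]>90);b[:175]=0;b[205:]=0;b[:,:112]=0;b[:,146:]=0
v,u=np.nonzero(b);print("pin px",len(u),u.min(),u.max(),v.min(),v.max(),"tip",onz(u.min(),v[u<u.min()+3].mean(),c,.105),"in",onz(u.max(),v[u>u.max()-3].mean(),c,.105),np.median(P[b],0))
# notebook top row & plane
for fn in("wrist1","side1"):
    p,d,c=load(fn);P=cloud(d,c);hsv=cv2.cvtColor(p,cv2.COLOR_RGB2HSV);Z=P[...,2]
    nb=(P[...,0]>.38)&(P[...,0]<.52)&(P[...,1]>.14)&(P[...,1]<.36)&(Z>.035)&(Z<.125)
    q=P[nb];print(fn,"nb",nb.sum(),q.min(0),q.max(0))
    for lo,hi in((.04,.055),(.055,.075),(.075,.095),(.095,.105),(.105,.125)):
        s=q[(q[:,2]>lo)&(q[:,2]<hi)]
        if len(s)>8:
            L=cv2.fitLine((s[:,:2]*1000).astype(np.float32),cv2.DIST_HUBER,0,.01,.01).ravel();t=(s[:,:2]*1000-L[2:])@L[:2];print(lo,len(s),L.round(3),t.min().round(1),t.max().round(1))
E
```

```text
lid [  142   162    98   158 12610] ((490.228759765625, -3.0269393920898438), (207.45912170410156, 106.38488006591797), 9.261028289794922) [[379.3  32.8]
 [396.4 -72.2]
 [601.2 -38.8]
 [584.   66.2]] z 0.13016465663858365
knob 562 [ 0.42433291 -0.01416828  0.16060366] 0.013558291578878777
px 184.1370106761566 202.88256227758006 [ 0.42471558 -0.01442692  0.159     ]
pin px 185 118 143 185 194 tip [ 0.43919701 -0.10561277  0.105     ] in [ 0.43479113 -0.07539906  0.105     ] [ 0.43485373 -0.08944328  0.11020019]
wrist1 nb 5290 [0.38043651 0.14457184 0.03500832] [0.47515193 0.34630393 0.12070625]
0.04 714 [ 2.93000e-01 -9.56000e-01  4.31087e+02  2.70387e+02] -73.4 74.7
0.055 1075 [ 2.94000e-01 -9.56000e-01  4.35884e+02  2.71162e+02] -74.5 104.8
0.075 1207 [ 2.92000e-01 -9.56000e-01  4.41028e+02  2.72775e+02] -74.4 74.0
0.095 675 [ 2.93000e-01 -9.56000e-01  4.44763e+02  2.74426e+02] -73.6 74.4
0.105 1388 [ 2.89000e-01 -9.57000e-01  4.48823e+02  2.74858e+02] -74.5 73.7
side1 nb 710 [0.40602651 0.19884699 0.0352548 ] [0.47541544 0.34832704 0.12123926]
0.04 109 [ 2.84000e-01 -9.59000e-01  4.28256e+02  2.75480e+02] -68.1 77.2
0.055 150 [ 2.74000e-01 -9.62000e-01  4.32766e+02  2.77305e+02] -67.9 81.6
0.075 151 [ 2.79000e-01 -9.60000e-01  4.37920e+02  2.78599e+02] -68.9 81.8
0.095 77 [ 2.79000e-01 -9.60000e-01  4.40857e+02  2.82637e+02] -65.6 79.6
0.105 180 [ 2.86000e-01 -9.58000e-01  4.47285e+02  2.79707e+02] -71.2 80.3
```

Scaled: 0.04 m / 0.4 = 0.1, 0.03 m / 0.4 = 0.075, -0.016 rad / 1.5708 = -0.0102.

Call:
{"fn": "creep_tool", "kwargs": {"segments": {"motion": [[-0.0338, -0.085, 0.025, -0.0102, 0.085], [-0.0338, -0.085, 0.1, 0, 0.085], [0, 0, 0.1, 0, 0.06], [0, 0, 0.1, 0, 0.06], [0, 0, 0.075, 0, 0.06], [0, 0, 0.03, 0, 0.06], [0, 0, 0, 0, 0.06]]}, "grip_force": 30}}

```text
clock: 2.55
tool_pos: [0.4229, -0.0113, 0.1393]
eef_rot: [[-0.987, -0.158, -0.003], [-0.158, 0.987, 0.0], [0.003, 0.001, -1.0]]
contact_force: [0.8, -0.4, 1.0]
width: 0.0599
finger_force: 0.0
```

Scaled: -0.002 m / 0.4 = -0.005, -0.001 m / 0.4 = -0.0025.

Call:
{"fn": "creep_tool", "kwargs": {"segments": {"motion": [[-0.0025, -0.005, 0, 0, 0.02], [0, 0, 0, 0, 0.02], [0, 0, 0, 0, 0.02], [0, 0, 0, 0, 0.02], [0, 0, 0, 0, 0.02]]}, "grip_force": 30}}

```text
clock: 3.05
tool_pos: [0.4262, -0.0142, 0.1426]
eef_rot: [[-0.987, -0.159, 0.004], [-0.159, 0.987, -0.002], [-0.004, -0.003, -1.0]]
contact_force: [-0.4, -5.4, 7.3]
width: 0.0262
finger_force: 29.4
```

```bash
python3 - <<'E'
import numpy as np
R=.17464;a=np.arctan2(40,170)
for t in np.arange(0,1.81,.1):
    print(round(t,2),(R*np.array([-np.cos(t+a)+np.cos(a),np.sin(t+a)-np.sin(a)])*1000).round(1))
E
```

```text
0.0 [0. 0.]
0.1 [ 4.8 16.8]
0.2 [11.3 33. ]
0.3 [19.4 48.5]
0.4 [29. 63.]
0.5 [40.  76.6]
0.6 [52.3 89. ]
0.7 [ 65.7 100.1]
0.8 [ 80.3 109.8]
0.9 [ 95.7 118. ]
1.0 [111.8 124.7]
1.1 [128.5 129.6]
1.2 [145.7 132.9]
1.3 [163.1 134.5]
1.4 [180.5 134.3]
1.5 [197.9 132.4]
1.6 [214.9 128.8]
1.7 [231.6 123.4]
1.8 [247.6 116.5]
```

Scaled: -0.0168 m / 0.4 = -0.042, -0.0162 m / 0.4 = -0.0405.

Call:
{"fn": "creep_tool", "kwargs": {"segments": {"motion": [[-0.012, 0, -0.042, 0, 0.02], [-0.0163, 0, -0.0405, 0, 0.02], [-0.0203, 0, -0.0388, 0, 0.02], [-0.024, 0, -0.0363, 0, 0.02], [-0.0275, 0, -0.034, 0, 0.02], [-0.0308, 0, -0.031, 0, 0.02], [-0.0335, 0, -0.0278, 0, 0.02], [-0.0365, 0, -0.0243, 0, 0.02], [-0.0385, 0, -0.0205, 0, 0.02], [-0.0403, 0, -0.0168, 0, 0.02]]}, "grip_force": 30}}

```text
clock: 4.05
tool_pos: [0.5357, 0.0033, 0.2658]
eef_rot: [[-0.987, -0.158, -0.0], [-0.158, 0.987, -0.002], [0.0, -0.002, -1.0]]
contact_force: [-0.4, -8.1, -2.6]
width: 0.0261
finger_force: 30.0
```

Scaled: -0.0174 m / 0.4 = -0.0435, -0.0172 m / 0.4 = -0.043.

Call:
{"fn": "creep_tool", "kwargs": {"segments": {"motion": [[-0.0418, 0, -0.0123, 0, 0.02], [-0.043, 0, -0.0083, 0, 0.02], [-0.0435, 0, -0.004, 0, 0.02], [-0.0435, 0, 0, 0, 0.02], [-0.0435, 0, 0.0048, 0, 0.02], [-0.0425, 0, 0.009, 0, 0.02], [-0.0418, 0, 0.0135, 0, 0.02], [-0.02, 0, 0.0085, 0, 0.02], [0, 0, 0, 0, 0.02]]}, "grip_force": 30}}

```text
clock: 4.95
tool_pos: [0.6617, 0.0252, 0.2594]
eef_rot: [[-0.987, -0.16, -0.002], [-0.16, 0.987, 0.001], [0.002, 0.001, -1.0]]
contact_force: [0.7, -0.8, -0.1]
width: 0.0198
finger_force: 0.4
```

```bash
python3 - <<'E'
from h import *
p,d,c=snap("side","side2");b=p[90:220,190:340]
cv2.imwrite("pics/s2c.png",cv2.resize(b[:,:,::-1],None,fx=4,fy=4,interpolation=2))
P=cloud(d,c)
E
```

```text
(no output)
```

View pics/s2c.png

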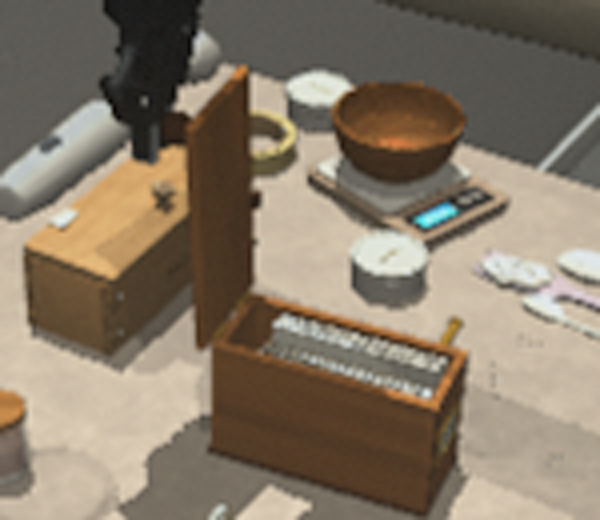

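The lid stands open at crop (190–250, 70–345), with the knob behind it at (175,125). The fingers have slipped just past the knob. I'll measure the lid's angle.

```bash
python3 - <<'E'
from h import *
p,d,c=load("side2");P=cloud(d,c)
H=np.array([.592,.0133,.119]);bx=np.array([.987,.161,0]);by=np.array([-.161,.987,0])
Q=np.stack([(P-H)@bx,(P-H)@by,(P-H)[...,2]],-1)
m=(abs(Q[...,1])<.045)&(Q[...,2]>.05)&(Q[...,2]<.195)&(abs(Q[...,0])<.08)
m[:,:237]=0
q=Q[m];print(len(q));L=cv2.fitLine((q[:,[0,2]]*1000).astype(np.float32),cv2.DIST_HUBER,0,.01,.01).ravel();print(L,np.degrees(np.arctan2(abs(L[1]),-L[0])),np.arctan2(abs(L[1]),-L[0]))
o=bot.get_obs();t=np.array(o["tool_pos"])-H;print("tcp box",t@bx,t@by,t[2])
E
```

```text
485
[5.39604053e-02 9.98543084e-01 4.50670099e+00 1.24489395e+02] 93.09321 1.624783
tcp box 0.07025310334724101 0.0005772566175407215 0.14089533385406094
```

The lid is at about 1.62 and the shut fingers stop the knob from settling further. I'll ease the fingers back so that the lid follows onto its stop, then lift clear.

Scaled: -0.03 m / 0.4 = -0.075, -0.01 m / 0.4 = -0.025.

Call:
{"fn": "creep_tool", "kwargs": {"segments": {"motion": [[-0.02, 0, 0, 0, 0.02], [-0.02, 0, 0, 0, 0.02], [-0.02, 0, 0, 0, 0.02], [-0.02, 0, 0, 0, 0.02], [-0.0125, 0, 0, 0, 0.02], [0, 0, -0.075, 0, 0.02], [0, 0, -0.075, 0, 0.02], [0, 0, -0.075, 0, 0.02], [0, 0, -0.025, 0, 0.02]]}, "grip_force": 30}}

```text
clock: 5.9
tool_pos: [0.6975, 0.031, 0.3655]
eef_rot: [[-0.987, -0.16, 0.006], [-0.16, 0.987, 0.0], [-0.006, -0.001, -1.0]]
contact_force: [-0.7, 0.6, -0.2]
width: 0.0199
finger_force: 0.0
```

```bash
python3 - <<'E'
from h import *
p,d,c=snap("side","side3");P=cloud(d,c)
H=np.array([.592,.0133,.119]);bx=np.array([.987,.161,0]);by=np.array([-.161,.987,0])
Q=np.stack([(P-H)@bx,(P-H)@by,(P-H)[...,2]],-1)
m=(abs(Q[...,1])<.045)&(Q[...,2]>.05)&(Q[...,2]<.195)&(abs(Q[...,0])<.08)
m[:,:237]=0
q=Q[m];print(len(q));L=cv2.fitLine((q[:,[0,2]]*1000).astype(np.float32),cv2.DIST_HUBER,0,.01,.01).ravel();print(L)
for h in (.06,.1,.14,.18):
    s=q[abs(q[:,2]-h)<.01];print(h,np.percentile(s[:,0],[5,25,50,75,95]).round(3))
E
```

```text
506
[  0.17841195   0.98395586  19.52201    118.20067   ]
0.06 [0.006 0.008 0.009 0.01  0.012]
0.1 [0.013 0.015 0.016 0.017 0.019]
0.14 [0.02  0.022 0.023 0.025 0.026]
0.18 [0.028 0.029 0.031 0.032 0.033]
```

Scaled: 0.0396 m / 0.4 = 0.099, 0.015 m / 0.4 = 0.0375, -0.143 rad / 1.5708 = -0.091.

Call:
{"fn": "creep_tool", "kwargs": {"segments": {"motion": [[0.099, -0.0263, 0, 0, 0.04], [0.099, -0.0263, 0, 0, 0.04], [0.099, -0.0263, 0, 0, 0.04], [0.099, -0.0263, 0, 0, 0.04], [0.099, -0.0263, 0, 0, 0.04], [0.099, -0.0263, 0, 0, 0.04], [0.099, -0.0263, 0, 0, 0.04], [0, 0, 0.0375, -0.091, 0.04], [0, 0, 0.0375, -0.091, 0.04], [0, 0, 0.0375, -0.091, 0.04], [0, 0, 0.0375, -0.091, 0.04], [0, 0, 0.0375, -0.091, 0.04], [0, 0, 0.0375, -0.091, 0.04], [0, 0, 0.0375, -0.091, 0.04], [0, 0, 0.0375, -0.091, 0.04], [0, 0, 0.0375, -0.091, 0.04], [0, 0, 0.0375, -0.091, 0.04], [0, 0, 0.0375, -0.091, 0.04], [0, 0, 0, 0, 0.04]]}, "grip_force": 30}}

```text
clock: 7.85
tool_pos: [0.4374, 0.0858, 0.1828]
eef_rot: [[-0.045, -0.999, -0.004], [-0.994, 0.045, -0.103], [0.103, -0.001, -0.995]]
contact_force: [0.5, -0.6, -0.4]
width: 0.0398
finger_force: 0.0
```

```bash
python3 - <<'E'
from h import *
p,d,c=snap("wrist","wrist3");P=cloud(d,c);hsv=cv2.cvtColor(p,cv2.COLOR_RGB2HSV)
print(bot.get_obs()["q"].round(2))
H=np.array([.592,.0133,.119]);bx=np.array([.987,.161,0]);by=np.array([-.161,.987,0])
Q=np.stack([(P-H)@bx,(P-H)@by,(P-H)[...,2]],-1)
m=(hsv[...,0]>14)&(hsv[...,0]<32)&(hsv[...,1]>90)&(abs(Q[...,2]+.012)<.02)&(Q[...,1]<-.045)
q=Q[m];print(len(q));print(np.percentile(q,[2,25,50,75,98],axis=0).round(4))
E
```

```text
[ 0.17 -0.13  1.68 -0.1   1.62 -2.93]
512
[[-0.1733 -0.0487 -0.0107]
 [-0.1539 -0.0467 -0.0088]
 [-0.1237 -0.046  -0.0083]
 [-0.0961 -0.0455 -0.0077]
 [-0.0694 -0.0451 -0.0069]]
```

View pics/wrist3.png

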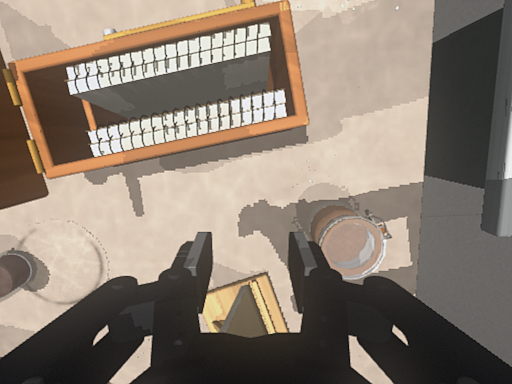

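The wrist joint reached its limit, so the tool ended tilted and off to the left. The picture shows the gap between the groups running from about (75,90) to (285,60), and the box open. I'll turn the other way.

Scaled: -0.005 m / 0.4 = -0.0125, 0.147 rad / 1.5708 = 0.0936.

Call:
{"fn": "creep_tool", "kwargs": {"segments": {"motion": [[0, 0, -0.0125, 0.0936, 0.04], [0, 0, -0.0125, 0.0936, 0.04], [0, 0, -0.0125, 0.0936, 0.04], [0, 0, -0.0125, 0.0936, 0.04], [0, 0, -0.0125, 0.0936, 0.04], [0, 0, 0, 0.0936, 0.04], [0, 0, 0, 0.0936, 0.04], [0, 0, 0, 0.0936, 0.04], [0, 0, 0, 0.0936, 0.04], [0, 0, 0, 0.0936, 0.04], [0, 0, 0, 0.0936, 0.04], [0, 0, 0, 0.0936, 0.04], [0, 0, 0, 0.0936, 0.04], [0, 0, 0, 0.0936, 0.04], [0, 0, 0, 0.0936, 0.04], [0, 0, 0, 0.0936, 0.04], [0, 0, 0, 0.0936, 0.04], [0, 0, 0, 0.0936, 0.04], [0, 0, 0, 0.0936, 0.04], [0, 0, 0, 0.0936, 0.04]]}}}

```text
clock: 9.9
tool_pos: [0.4402, 0.0837, 0.2117]
eef_rot: [[-0.138, 0.99, 0.002], [0.985, 0.138, -0.102], [-0.102, -0.012, -0.995]]
contact_force: [0.3, -0.6, 0.4]
width: 0.0402
finger_force: 0.0
```

```bash
python3 -c "
from h import *
print(bot.get_obs()['q'].round(2))"
```

```text
[ 0.17 -0.15  1.63 -0.1   1.67  0.02]
```

The limit left a 6° sideways tilt, which a turn about the tool's z can't undo directly. Running into the opposite limit should tilt it back symmetrically, so I'll do that in clear space.

Scaled: -0.002 m / 0.4 = -0.005, 0.147 rad / 1.5708 = 0.0936.

Call:
{"fn": "creep_tool", "kwargs": {"segments": {"motion": [[0, 0, -0.005, 0.0936, 0.04], [0, 0, -0.005, 0.0936, 0.04], [0, 0, -0.005, 0.0936, 0.04], [0, 0, -0.005, 0.0936, 0.04], [0, 0, -0.005, 0.0936, 0.04], [0, 0, 0, 0.0936, 0.04], [0, 0, 0, 0.0936, 0.04], [0, 0, 0, 0.0936, 0.04], [0, 0, 0, 0.0936, 0.04], [0, 0, 0, 0.0936, 0.04], [0, 0, 0, 0.0936, 0.04], [0, 0, 0, 0.0936, 0.04], [0, 0, 0, 0.0936, 0.04], [0, 0, 0, 0.0936, 0.04], [0, 0, 0, 0.0936, 0.04], [0, 0, 0, 0.0936, 0.04], [0, 0, 0, 0.0936, 0.04], [0, 0, 0, 0.0936, 0.04], [0, 0, 0, 0.0936, 0.04], [0, 0, 0, 0.0936, 0.04]]}}}

```text
clock: 11.9
tool_pos: [0.4412, 0.0774, 0.2223]
eef_rot: [[0.348, -0.937, 0.002], [-0.933, -0.347, -0.098], [0.092, 0.032, -0.995]]
contact_force: [0.5, 0.0, 0.2]
width: 0.0402
finger_force: 0.0
```

```bash
python3 -c "
from h import *
print(bot.get_obs()['q'].round(2))"
```

```text
[ 0.15 -0.15  1.62 -0.1   1.69  2.93]
```

Scaled: 0.14 rad / 1.5708 = 0.0891.

Call:
{"fn": "creep_tool", "kwargs": {"segments": {"motion": [[0, 0, 0, 0.0891, 0.04], [0, 0, 0, 0.0891, 0.04]]}}}

```text
clock: 12.1
tool_pos: [0.4411, 0.003, 0.2267]
eef_rot: [[0.166, -0.986, 0.003], [-0.985, -0.166, -0.054], [0.053, 0.006, -0.999]]
contact_force: [0.4, -0.5, -0.5]
width: 0.0402
finger_force: 0.0
```

```bash
python3 -c "
from h import *
print(bot.get_obs()['q'].round(2))"
```

```text
[-0.04 -0.19  1.64 -0.05  1.68  2.93]
```

Scaled: 0.14 rad / 1.5708 = 0.0891.

Call:
{"fn": "creep_tool", "kwargs": {"segments": {"motion": [[0, 0, 0, 0.0891, 0.04], [0, 0, 0, 0.0891, 0.04]]}}}

```text
clock: 12.3
tool_pos: [0.4269, -0.0696, 0.2282]
eef_rot: [[-0.027, -1.0, 0.013], [-1.0, 0.027, -0.011], [0.011, -0.013, -1.0]]
contact_force: [0.8, 0.3, 0.1]
width: 0.0402
finger_force: 0.0
```

```bash
python3 -c "
from h import *
print(bot.get_obs()['q'].round(3))"
```

```text
[-0.242 -0.226  1.668 -0.008  1.684  2.926]
```

Careful with the scale: shifts go in shares of 400 mm and turns go in shares of pi/2 rad. That gives: 0.03 m / 0.4 = 0.075, 0.02 m / 0.4 = 0.05, -0.093 rad / 1.5708 = -0.0592.

Call:
{"fn": "creep_tool", "kwargs": {"segments": {"motion": [[0, 0, 0, -0.0592, 0.04], [0, 0, 0, -0.0592, 0.04], [0.0425, -0.015, 0.025, 0, 0.04], [0, 0, 0.075, 0, 0.04], [0, 0, 0.075, 0, 0.04], [0, 0, 0.05, 0, 0.04], [0, 0, 0, 0, 0.04]]}}}

```text
clock: 13.0
tool_pos: [0.4353, -0.0846, 0.1353]
eef_rot: [[0.162, -0.987, 0.006], [-0.987, -0.162, -0.01], [0.011, -0.005, -1.0]]
contact_force: [1.0, -0.0, 1.4]
width: 0.0399
finger_force: 0.0
```

```bash
python3 - <<'E'
from h import *
o=bot.get_obs();print(o["q"].round(3))
H=np.array([.592,.0133,.119]);bx=np.array([.987,.161,0]);by=np.array([-.161,.987,0])
t=np.array(o["tool_pos"])-H;print("tcp box",t@bx,t@by,t[2])
E
```

```text
[-0.27  -0.137  1.777 -0.008  1.493  2.709]
tcp box -0.1704517009826083 -0.0713544029591356 0.0163044608696494
```

Call:
{"fn": "creep_tool", "kwargs": {"segments": {"motion": [[0, 0, 0.075, 0, 0.04], [0.0025, 0, 0.0525, 0, 0.04], [0, 0, 0, 0, 0.04], [0, 0, 0, 0, 0.005], [0, 0, 0, 0, 0.005], [0, 0, 0, 0, 0.005], [0, 0, 0, 0, 0.005]]}, "grip_force": 25}}

```text
clock: 13.7
tool_pos: [0.4364, -0.0866, 0.0886]
eef_rot: [[0.164, -0.986, 0.007], [-0.986, -0.164, -0.014], [0.015, -0.005, -1.0]]
contact_force: [-15.6, -3.7, 9.0]
width: 0.0086
finger_force: 27.1
```

Scaled: -0.0149 m / 0.4 = -0.0373, -0.0146 m / 0.4 = -0.0365.

Call:
{"fn": "creep_tool", "kwargs": {"segments": {"motion": [[0, -0.0028, -0.0373, 0, 0.005], [0, -0.0085, -0.0365, 0, 0.005], [0, -0.0138, -0.0348, 0, 0.005], [0, -0.0188, -0.0325, 0, 0.005], [0, -0.0235, -0.0293, 0, 0.005], [0, -0.0275, -0.0255, 0, 0.005]]}, "grip_force": 25}}

```text
clock: 14.3
tool_pos: [0.4736, -0.0805, 0.17]
eef_rot: [[0.162, -0.987, 0.01], [-0.987, -0.163, -0.017], [0.018, -0.008, -1.0]]
contact_force: [-6.3, -6.0, 8.7]
width: 0.0088
finger_force: 25.6
```

Scaled: -0.015 m / 0.4 = -0.0375, -0.0148 m / 0.4 = -0.037.

Call:
{"fn": "creep_tool", "kwargs": {"segments": {"motion": [[0, -0.031, -0.021, 0, 0.005], [0, -0.0338, -0.0163, 0, 0.005], [0, -0.0358, -0.011, 0, 0.005], [0, -0.037, -0.0055, 0, 0.005], [0, -0.0375, 0.0003, 0, 0.005], [0, -0.037, 0.0058, 0, 0.005], [0, -0.0125, 0.0025, 0, 0.005], [0, 0, 0, 0, 0.005]]}, "grip_force": 25}}

```text
clock: 15.1
tool_pos: [0.564, -0.0648, 0.1865]
eef_rot: [[0.163, -0.986, 0.015], [-0.986, -0.164, -0.015], [0.017, -0.012, -1.0]]
contact_force: [0.7, -5.5, 0.7]
width: 0.0085
finger_force: 25.5
```

```bash
python3 -c "
from h import *
print(bot.get_obs()['q'].round(3))"
```

```text
[-0.173  0.177  1.355 -0.012  1.592  2.803]
```

Scaled: -0.04 m / 0.4 = -0.1, -0.03 m / 0.4 = -0.075.

Call:
{"fn": "creep_tool", "kwargs": {"segments": {"motion": [[0, 0, 0, 0, 0.035], [0, 0, 0, 0, 0.035], [0, 0, 0, 0, 0.035], [0, 0.01, -0.05, 0, 0.035], [0, 0.01, -0.075, 0, 0.035], [0, 0.05, -0.1, 0, 0.035], [0, 0.075, -0.1, 0, 0.035], [0, 0.075, -0.075, 0, 0.035], [0, 0, 0, 0, 0.035]]}, "grip_force": 30}}

```text
clock: 16.0
tool_pos: [0.473, -0.0764, 0.3505]
eef_rot: [[0.164, -0.986, 0.022], [-0.986, -0.164, -0.014], [0.018, -0.02, -1.0]]
contact_force: [0.4, -0.2, -0.3]
width: 0.0353
finger_force: 0.0
```

```bash
python3 - <<'E'
from h import *
o=bot.get_obs();print(o["q"].round(3))
p,d,c=snap("wrist","wrist4");p2,d2,c2=snap("side","side4")
a=cv2.hconcat([cv2.resize(p,(400,300)),cv2.resize(p2[100:220,190:350],(400,300))]);cv2.imwrite("pics/c4.png",a[:,:,::-1])
E
```

```text
[-0.232 -0.089  1.305 -0.009  1.901  2.742]
```

View pics/c4.png

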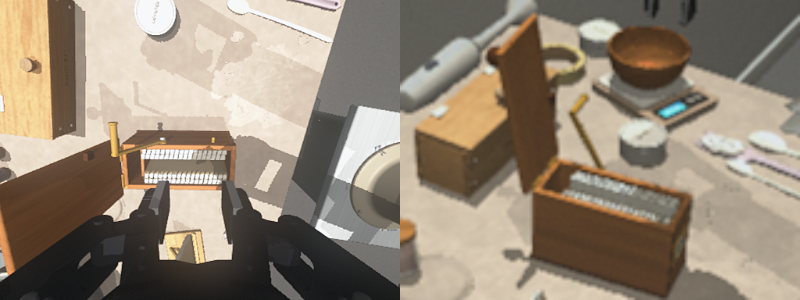

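The stay now leans back, with its pin at (112,138) in the left panel. Next I'll turn and go over the lid to the knob behind it.

Scaled: 0.0403 m / 0.4 = 0.1008, -0.0139 m / 0.4 = -0.0348, -0.143 rad / 1.5708 = -0.091.

Call:
{"fn": "creep_tool", "kwargs": {"segments": {"motion": [[0, 0, -0.0125, -0.091, 0.07], [0, 0, -0.0125, -0.091, 0.07], [0, 0, -0.0125, -0.091, 0.07], [0, 0, -0.0125, -0.091, 0.07], [0, 0, -0.0125, -0.091, 0.07], [0, 0, -0.0125, -0.091, 0.07], [0, 0, -0.0125, -0.091, 0.07], [0, 0, -0.0125, -0.091, 0.07], [0, 0, -0.0125, -0.091, 0.07], [0, 0, -0.0125, -0.091, 0.07], [0, 0, 0, -0.0891, 0.07], [0.1008, -0.0348, 0, 0, 0.07], [0.1008, -0.0348, 0, 0, 0.07], [0.1008, -0.0348, 0, 0, 0.07], [0.1008, -0.0348, 0, 0, 0.07], [0.1008, -0.0348, 0, 0, 0.07], [0, 0, 0, 0, 0.07]]}, "grip_force": 30}}

```text
clock: 17.8
tool_pos: [0.6659, 0.0292, 0.3831]
eef_rot: [[0.986, 0.168, -0.003], [0.168, -0.986, -0.011], [-0.005, 0.01, -1.0]]
contact_force: [1.0, 0.2, -2.9]
width: 0.0698
finger_force: 0.0
```

```bash
python3 - <<'E'
from h import *
o=bot.get_obs();print(o["q"].round(3))
H=np.array([.592,.0133,.119]);bx=np.array([.987,.161,0]);by=np.array([-.161,.987,0])
t=np.array(o["tool_pos"])-H;print("tcp box",t@bx,t@by,t[2])
E
```

```text
[-0.007  0.547  0.502 -0.013  2.097  1.389]
tcp box 0.0755203176019891 0.003793386986267536 0.26409355095189563
```

Scaled: 0.04 m / 0.4 = 0.1, -0.006 m / 0.4 = -0.015.

Call:
{"fn": "creep_tool", "kwargs": {"segments": {"motion": [[-0.015, 0.0063, 0.075, 0, 0.07], [0, 0, 0.1, 0, 0.07], [0, 0, 0.0875, 0, 0.07], [0, 0, 0.055, 0, 0.07], [0, 0, 0, 0, 0.07], [0, 0, 0, 0, 0.02], [0, 0, 0, 0, 0.02], [0, 0, 0, 0, 0.02], [0, 0, 0, 0, 0.02], [0, 0, 0, 0, 0.02]]}, "grip_force": 40}}

```text
clock: 18.8
tool_pos: [0.6573, 0.0223, 0.27]
eef_rot: [[0.986, 0.165, 0.015], [0.165, -0.986, -0.01], [0.013, 0.013, -1.0]]
contact_force: [-0.7, 4.7, 5.4]
width: 0.0252
finger_force: 39.3
```

```bash
python3 - <<'E'
from h import *
o=bot.get_obs()
H=np.array([.592,.0133,.119]);bx=np.array([.987,.161,0]);by=np.array([-.161,.987,0])
t=np.array(o["tool_pos"])-H;print("tcp box",t@bx,t@by,t[2])
E
```

```text
tcp box 0.0659056038204765 -0.0016417995986819324 0.15097453752836976
```

Gripped too high on the ball (width 25 mm). I'll reopen, go lower and grip again.

Scaled: 0.014 m / 0.4 = 0.035, 0.005 m / 0.4 = 0.0125.

Call:
{"fn": "creep_tool", "kwargs": {"segments": {"motion": [[0, 0, 0, 0, 0.05], [0, 0, 0, 0, 0.05], [0.0025, -0.0025, 0.035, 0, 0.05], [0, 0, 0.0125, 0, 0.05], [0, 0, 0, 0, 0.05]]}, "grip_force": 40}}

```text
clock: 19.3
tool_pos: [0.6574, 0.0221, 0.246]
eef_rot: [[0.986, 0.164, 0.007], [0.164, -0.986, -0.012], [0.005, 0.013, -1.0]]
contact_force: [0.2, -0.7, -0.2]
width: 0.0501
finger_force: 0.0
```

Scaled: -0.009 m / 0.4 = -0.0225, 0.003 m / 0.4 = 0.0075.

Call:
{"fn": "creep_tool", "kwargs": {"segments": {"motion": [[0.0075, 0, -0.0225, 0, 0.05], [0, 0, 0, 0, 0.05], [0, 0, 0, 0, 0.02], [0, 0, 0, 0, 0.02], [0, 0, 0, 0, 0.02], [0, 0, 0, 0, 0.02]]}, "grip_force": 40}}

```text
clock: 19.9
tool_pos: [0.661, 0.0229, 0.2583]
eef_rot: [[0.986, 0.164, 0.013], [0.164, -0.986, -0.012], [0.011, 0.014, -1.0]]
contact_force: [1.3, 1.4, 3.1]
width: 0.0255
finger_force: 39.1
```

```bash
python3 - <<'E'
from h import *
o=bot.get_obs()
H=np.array([.592,.0133,.119]);bx=np.array([.987,.161,0]);by=np.array([-.161,.987,0])
t=np.array(o["tool_pos"])-H;print("tcp box",t@bx,t@by,t[2])
E
```

```text
tcp box 0.0696803864033472 -0.0016878895200273468 0.13934005491764884
```

Scaled: -0.0087 m / 0.4 = -0.0218, -0.0085 m / 0.4 = -0.0213.

Call:
{"fn": "creep_tool", "kwargs": {"segments": {"motion": [[-0.0205, 0, -0.008, 0, 0.02], [-0.0208, 0, -0.0073, 0, 0.02], [-0.021, 0, -0.0063, 0, 0.02], [-0.0213, 0, -0.005, 0, 0.02], [-0.0213, 0, -0.004, 0, 0.02], [-0.0218, 0, -0.003, 0, 0.02]]}, "grip_force": 40}}

```text
clock: 20.5
tool_pos: [0.6101, 0.0147, 0.2709]
eef_rot: [[0.986, 0.164, 0.012], [0.164, -0.986, -0.012], [0.01, 0.013, -1.0]]
contact_force: [1.5, 1.4, 4.4]
width: 0.0261
finger_force: 39.9
```

```bash
python3 - <<'E'
from h import *
o=bot.get_obs()
H=np.array([.592,.0133,.119]);bx=np.array([.987,.161,0]);by=np.array([-.161,.987,0])
t=np.array(o["tool_pos"])-H;print("tcp box",t@bx,t@by,t[2])
E
```

```text
tcp box 0.018042730135186046 -0.0015336607277083923 0.15191680777841976
```

Scaled: -0.004 m / 0.4 = -0.01, -0.003 m / 0.4 = -0.0075.

Call:
{"fn": "creep_tool", "kwargs": {"segments": {"motion": [[-0.01, 0, -0.001, 0, 0.02], [-0.01, 0, -0.0005, 0, 0.02], [-0.0075, 0, 0, 0, 0.02], [-0.005, 0, 0, 0, 0.02]]}, "grip_force": 40}}

```text
clock: 20.9
tool_pos: [0.5977, 0.0127, 0.2714]
eef_rot: [[0.986, 0.164, 0.012], [0.164, -0.986, -0.011], [0.01, 0.013, -1.0]]
contact_force: [-0.1, 2.4, 7.1]
width: 0.0262
finger_force: 40.5
```

```bash
python3 - <<'E'
from h import *
o=bot.get_obs()
H=np.array([.592,.0133,.119]);bx=np.array([.987,.161,0]);by=np.array([-.161,.987,0])
t=np.array(o["tool_pos"])-H;x=t@bx;print("tcp box",x,t@by,t[2],"theta",np.arccos(-x/.17464)-.231)
E
```

```text
tcp box 0.005488402094507765 -0.0014939643024319252 0.15238759898420984 theta 1.3712284496519676
```

Scaled: -0.003 m / 0.4 = -0.0075.

Call:
{"fn": "creep_tool", "kwargs": {"segments": {"motion": [[-0.0075, 0, 0, 0, 0.02], [-0.0075, 0, 0, 0, 0.02], [0, 0, 0, 0, 0.02]]}, "grip_force": 40}}

```text
clock: 21.2
tool_pos: [0.5933, 0.0121, 0.2714]
eef_rot: [[0.986, 0.165, 0.017], [0.165, -0.986, -0.011], [0.015, 0.013, -1.0]]
contact_force: [11.9, 3.7, 4.9]
width: 0.0257
finger_force: 40.5
```

```bash
python3 - <<'E'
from h import *
o=bot.get_obs()
H=np.array([.592,.0133,.119]);bx=np.array([.987,.161,0]);by=np.array([-.161,.987,0])
t=np.array(o["tool_pos"])-H;x=t@bx;print("tcp box",x,t@by,t[2],"theta",np.arccos(-x/.17464)-.231)
p,d,c=snap("side","side5");cv2.imwrite("pics/c5.png",cv2.resize(p[100:220,190:350],(640,480),interpolation=2)[:,:,::-1])
E
```

```text
tcp box 0.0011103294581497841 -0.0014425502751289488 0.1524253450987067 theta 1.3461541883303365
```

View pics/c5.png

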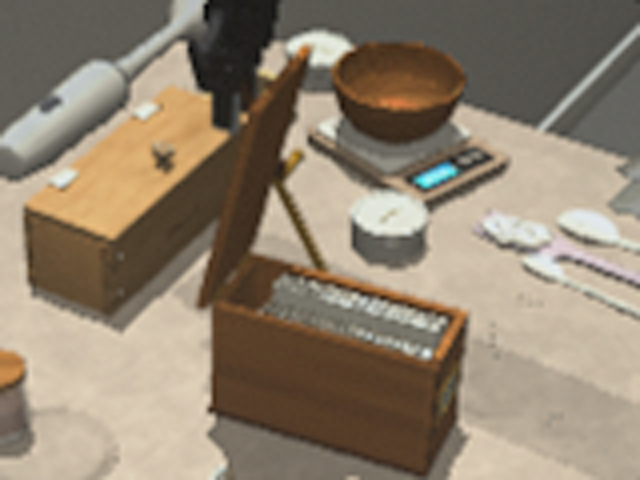

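The lid leans on the stay's pin at (293,155), with 12 N of contact felt. I'll release it, lift off, and move to above the notebook.

Scaled: -0.0405 m / 0.4 = -0.1013, -0.014 m / 0.4 = -0.035.

Call:
{"fn": "creep_tool", "kwargs": {"segments": {"motion": [[0.005, 0, 0, 0, 0.06], [0, 0, 0, 0, 0.06], [0, 0, 0, 0, 0.06], [0, 0, -0.075, 0, 0.06], [0, 0, -0.1, 0, 0.06], [0, 0, -0.1, 0, 0.06], [0, 0, -0.05, 0, 0.06], [-0.035, -0.1013, 0, 0, 0.04], [-0.035, -0.1013, 0, 0, 0.04], [-0.035, -0.1013, 0, 0, 0.04], [-0.035, -0.1013, 0, 0, 0.04], [-0.035, -0.1013, 0, 0, 0.04], [-0.035, -0.1013, 0, 0, 0.04], [-0.035, -0.1013, 0, 0, 0.04]]}, "grip_force": 40}}

```text
clock: 22.65
tool_pos: [0.4481, 0.278, 0.3958]
eef_rot: [[0.986, 0.164, 0.01], [0.164, -0.986, -0.013], [0.008, 0.014, -1.0]]
contact_force: [0.8, 1.1, -0.1]
width: 0.0399
finger_force: 0.0
```

```bash
python3 - <<'E'
from h import *
p,d,c=snap("side","side6");P=cloud(d,c)
print(bot.get_obs()["q"].round(2))
H=np.array([.592,.0133,.119]);bx=np.array([.987,.161,0]);by=np.array([-.161,.987,0])
Q=np.stack([(P-H)@bx,(P-H)@by,(P-H)[...,2]],-1)
m=(abs(Q[...,1])<.045)&(Q[...,2]>.05)&(Q[...,2]<.195)&(Q[...,0]>-.06)&(Q[...,0]<.02)
q=Q[m];L=cv2.fitLine((q[:,[0,2]]*1000).astype(np.float32),cv2.DIST_HUBER,0,.01,.01).ravel();print(len(q),L,np.arctan2(L[1],-L[0]))
E
```

```text
[ 0.5   0.09  1.03 -0.01  2.01  1.9 ]
292 [  0.19401576  -0.9809984  -26.930717   124.2294    ] -1.7660505
```

Scaled: 0.01 m / 0.4 = 0.025, -0.142 rad / 1.5708 = -0.0904.

Call:
{"fn": "creep_tool", "kwargs": {"segments": {"motion": [[0, 0, 0.025, -0.0904, 0.04], [0, 0, 0.025, -0.0904, 0.04], [0, 0, 0.025, -0.0904, 0.04], [0, 0, 0.025, -0.0904, 0.04], [0, 0, 0.025, -0.0904, 0.04], [0, 0, 0.025, -0.0904, 0.04], [0, 0, 0.025, -0.0904, 0.04], [0, 0, 0.025, -0.0904, 0.04], [0, 0, 0.025, -0.0904, 0.04], [0, 0, 0.025, -0.0904, 0.04], [0, 0, 0.025, -0.0904, 0.04], [0, 0, 0.025, -0.0904, 0.04], [0, 0, 0, 0, 0.04]]}, "grip_force": 40}}

```text
clock: 24.0
tool_pos: [0.4501, 0.275, 0.2742]
eef_rot: [[-0.294, 0.956, 0.008], [0.956, 0.295, -0.014], [-0.016, 0.003, -1.0]]
contact_force: [0.6, -0.6, 0.1]
width: 0.0399
finger_force: 0.0
```

```bash
python3 - <<'E'
from h import *
snap("wrist","wrist7")
p,d,c=load("wrist7");P=cloud(d,c);Z=P[...,2]
nb=(P[...,0]>.38)&(P[...,0]<.52)&(P[...,1]>.14)&(P[...,1]<.36)&(Z>.035)&(Z<.125)
q=P[nb]
for lo,hi in((.04,.06),(.06,.08),(.08,.1),(.1,.11),(.11,.125)):
    s=q[(q[:,2]>lo)&(q[:,2]<hi)]
    if len(s)>20:
        L=cv2.fitLine((s[:,:2]*1000).astype(np.float32),cv2.DIST_HUBER,0,.01,.01).ravel();t=(s[:,:2]*1000-L[2:])@L[:2];print(lo,len(s),L.round(3),np.percentile(t,[1,99]).round(1))
E
```

```text
0.04 477 [ 2.92000e-01 -9.57000e-01  4.30383e+02  2.74399e+02] [-67.6  76.6]
0.06 471 [ 2.84000e-01 -9.59000e-01  4.36124e+02  2.73232e+02] [-70.6  74.7]
0.08 617 [ 2.87000e-01 -9.58000e-01  4.40171e+02  2.78182e+02] [-67.2  77.2]
0.1 239 [ 2.91000e-01 -9.57000e-01  4.47978e+02  2.67238e+02] [-80.1  64.4]
0.11 1469 [ 2.89000e-01 -9.57000e-01  4.50235e+02  2.81204e+02] [-66.6  76.4]
```

Scaled: 0.045 m / 0.4 = 0.1125, 0.0037 m / 0.4 = 0.0093.

Call:
{"fn": "creep_tool", "kwargs": {"segments": {"motion": [[0.0093, -0.005, 0.075, 0, 0.04], [0, 0, 0.1125, 0, 0.04], [0, 0, 0.1, 0, 0.04], [0, 0, 0.0875, 0, 0.04], [0, 0, 0.0625, 0, 0.04], [0, 0, 0.025, 0, 0.04], [0, 0, 0, 0, 0.04]]}, "grip_force": 40}}

```text
clock: 24.75
tool_pos: [0.4495, 0.2761, 0.0905]
eef_rot: [[-0.292, 0.957, 0.01], [0.956, 0.292, -0.013], [-0.015, 0.005, -1.0]]
contact_force: [0.0, -0.2, 0.4]
width: 0.0399
finger_force: 0.0
```

Scaled: -0.04 m / 0.4 = -0.1, -0.03 m / 0.4 = -0.075.

Call:
{"fn": "creep_tool", "kwargs": {"segments": {"motion": [[0, 0, 0.0075, 0, 0.004], [0, 0, 0, 0, 0.004], [0, 0, 0, 0, 0.004], [0, 0, 0, 0, 0.004], [0, 0, 0, 0, 0.004], [0, 0, 0, 0, 0.004], [0, 0, -0.025, 0, 0.004], [0, 0, -0.0375, 0, 0.004], [0, 0, -0.05, 0, 0.004], [0, 0, -0.075, 0, 0.004], [0, 0, -0.1, 0, 0.004], [0, 0, -0.1, 0, 0.004], [0, 0, 0, 0, 0.004]]}, "grip_force": 50}}

```text
clock: 26.05
tool_pos: [0.45, 0.2792, 0.2512]
eef_rot: [[-0.293, 0.956, 0.023], [0.956, 0.293, -0.006], [-0.012, 0.02, -1.0]]
contact_force: [-0.7, -0.4, -0.8]
width: 0.0082
finger_force: 49.8
```

```bash
python3 - <<'E'
from h import *
p,d,c=snap("side","side7");P=cloud(d,c);o=bot.get_obs();t=np.array(o["tool_pos"]);R=np.array(o["eef_rot"])
Q=(P-t)@R
m=(abs(Q[...,0])<.09)&(abs(Q[...,1])<.05)&(Q[...,2]>-.06)&(Q[...,2]<.1)
q=Q[m];print(len(q))
for lo in np.arange(-.04,.09,.01):
    s=q[(q[:,2]>lo)&(q[:,2]<lo+.01)]
    if len(s)>10: print(lo.round(3),len(s),np.percentile(s[:,0],[3,50,97]).round(4),np.percentile(s[:,1],[3,50,97]).round(4))
E
```

```text
759
-0.04 45 [-0.0034  0.0091  0.0513] [-0.0192 -0.0016  0.0162]
-0.03 121 [-0.0095  0.0231  0.0721] [-0.0176 -0.0021  0.0143]
-0.02 55 [-0.0277  0.0198  0.0727] [-0.0186 -0.0065  0.0148]
-0.01 40 [-0.0568  0.0454  0.0733] [-0.0117 -0.0066  0.0019]
0.0 31 [0.0018 0.0447 0.0736] [-0.0071 -0.0063  0.0012]
0.01 35 [-0.0194  0.0515  0.0733] [-0.0073 -0.0067  0.0012]
0.02 54 [-0.0651  0.0249  0.0743] [-0.0075 -0.0066 -0.0003]
0.03 44 [-0.0682  0.0226  0.0738] [-0.0077 -0.0066  0.0007]
0.04 47 [-0.0704  0.0185  0.0738] [-0.0077 -0.0067 -0.0017]
0.05 49 [-0.0625  0.025   0.0738] [-0.0077 -0.0069  0.0012]
0.06 49 [-0.0692  0.0242  0.0743] [-0.0079 -0.0068 -0.0002]
0.07 39 [-0.0636  0.0164  0.0736] [-0.0078 -0.0068  0.001 ]
```

The notebook is held upright and centred on the tool, and it measures 147 mm long. I'll check the gap's centre from the earlier wrist view, then carry it over.

Scaled: -0.1436 rad / 1.5708 = -0.0914.

Call:
{"fn": "creep_tool", "kwargs": {"segments": {"motion": [[0, 0, 0, -0.0914, 0.004], [0, 0, 0, -0.0914, 0.004], [0, 0, 0, -0.0914, 0.004], [0, 0, 0, -0.0914, 0.004], [0, 0, 0, -0.0914, 0.004], [0, 0, 0, -0.0914, 0.004], [0, 0, 0, -0.0914, 0.004], [0, 0, 0, -0.0914, 0.004], [0, 0, 0, -0.0914, 0.004], [0, 0, 0, -0.0914, 0.004], [0, 0, 0, 0, 0.004]]}, "grip_force": 50}}

```text
clock: 27.2
tool_pos: [0.4478, 0.2779, 0.2422]
eef_rot: [[-0.987, -0.163, 0.01], [-0.163, 0.986, -0.012], [-0.008, -0.014, -1.0]]
contact_force: [-0.2, 0.6, -1.7]
width: 0.0082
finger_force: 49.7
```

```bash
python3 - <<'E'
from h import *
H=np.array([.592,.0133,.119]);bx=np.array([.987,.161,0]);by=np.array([-.161,.987,0])
o=bot.get_obs();t=np.array(o["tool_pos"])-H;print("q",o["q"].round(2),"tcp box",t@bx,t@by)
for fn in("wrist3","wrist4","side6","side7"):
    p,d,c=load(fn);P=cloud(d,c);Q=np.stack([(P-H)@bx,(P-H)@by,(P-H)[...,2]],-1)
    m=(abs(Q[...,2]+.006)<.008)&(abs(Q[...,1])<.030)&(Q[...,0]>-.185)&(Q[...,0]<-.03)
    q=Q[m];print(fn,m.sum(),"x",np.percentile(q[:,0],[1,99]).round(4))
    for s in(1,-1):
        k=q[q[:,1]*s>0][:,1]
        if len(k)>10: print(s,len(k),np.percentile(k,[2,50,98]).round(4))
    m=(abs(Q[...,2]+.001)<.004)&(abs(Q[...,1])<.043)&(Q[...,0]>-.18)&(Q[...,0]<-.03);y=Q[m][:,1];y=y[abs(y)>.031]
    print(" rims",np.percentile(y[y>0],[2,98]).round(4) if (y>0).sum()>5 else 0,np.percentile(y[y<0],[2,98]).round(4) if (y<0).sum()>5 else 0)
E
```

```text
q [ 0.49  0.05  1.38 -0.02  1.71 -1.24] tcp box -0.0997006205423914 0.2843944182750779
wrist3 10807 x [-0.1797 -0.0363]
1 4906 [0.0115 0.0212 0.0297]
-1 5901 [-0.0296 -0.0208 -0.0129]
 rims [0.0328 0.0414] [-0.0407 -0.032 ]
wrist4 2654 x [-0.1798 -0.0357]
1 1392 [0.0115 0.0195 0.0295]
-1 1262 [-0.0296 -0.0216 -0.0139]
 rims [0.0325 0.0411] [-0.0414 -0.0324]
side6 322 x [-0.1827 -0.0368]
1 126 [0.0074 0.018  0.0284]
-1 196 [-0.0293 -0.0188 -0.0091]
 rims [0.0316 0.0424] [-0.0428 -0.0317]
side7 274 x [-0.182  -0.0487]
1 105 [0.0088 0.0177 0.0273]
-1 169 [-0.0297 -0.0182 -0.0108]
 rims [0.0317 0.0427] [-0.0416 -0.0316]
```

Scaled: -0.0317 m / 0.4 = -0.0793, 0.002 m / 0.4 = 0.005.

Call:
{"fn": "creep_tool", "kwargs": {"segments": {"motion": [[0.0063, -0.0793, 0.005, 0, 0.004], [0.0063, -0.0793, 0.005, 0, 0.004], [0.0063, -0.0793, 0.005, 0, 0.004], [0.0063, -0.0793, 0.005, 0, 0.004], [0.0063, -0.0793, 0.005, 0, 0.004], [0.0063, -0.0793, 0.005, 0, 0.004], [0.0063, -0.0793, 0.005, 0, 0.004], [0.0063, -0.0793, 0.005, 0, 0.004], [0.0063, -0.0793, 0.005, 0, 0.004], [0, 0, 0, 0, 0.004], [0, 0, 0, 0, 0.004]]}, "grip_force": 50}}

```text
clock: 28.3
tool_pos: [0.4722, -0.0076, 0.2283]
eef_rot: [[-0.987, -0.158, 0.011], [-0.158, 0.987, -0.011], [-0.009, -0.013, -1.0]]
contact_force: [0.6, 0.3, -1.3]
width: 0.0079
finger_force: 49.8
```

```bash
cat > nb.py <<'E'
from h import *
H=np.array([.592,.0133,.119]);bx=np.array([.987,.161,0]);by=np.array([-.161,.987,0])
import sys
o=bot.get_obs();t=np.array(o["tool_pos"])-H;print("q",o["q"].round(2),"tcp box",(t@bx).round(4),(t@by).round(4),t[2].round(4))
p,d,c=snap("side",sys.argv[1]);P=cloud(d,c);Q=np.stack([(P-H)@bx,(P-H)@by,(P-H)[...,2]],-1)
m=(abs(Q[...,0]+.11)<.1)&(abs(Q[...,1])<.02);q=Q[m]
for lo in np.arange(0,.14,.01):
    s=q[(q[:,2]>lo)&(q[:,2]<lo+.01)]
    if len(s)>8: print(lo.round(2),len(s),np.percentile(s[:,0],[3,50,97]).round(4),np.percentile(s[:,1],[5,50,95]).round(4))
E
python3 nb.py side8
```

```text
q [-0.09 -0.11  1.56 -0.01  1.67 -1.82] tcp box -0.1216 -0.0013 0.1093
0.02 25 [-0.1813 -0.1028 -0.0609] [-0.0031 -0.001   0.002 ]
0.03 104 [-0.1939 -0.1334 -0.0572] [-0.0035  0.0004  0.0047]
0.04 116 [-0.1956 -0.1173 -0.0115] [-0.0038  0.001   0.0063]
0.05 123 [-0.1951 -0.1223 -0.012 ] [-0.0056  0.0011  0.0052]
0.06 112 [-0.1931 -0.1225 -0.0148] [-0.0046  0.0011  0.0054]
0.07 126 [-0.1935 -0.1186 -0.0168] [-0.0038  0.002   0.0066]
0.08 124 [-0.1947 -0.1266 -0.019 ] [-0.0031  0.002   0.006 ]
0.09 118 [-0.1931 -0.1181 -0.0213] [-0.0031  0.0021  0.0061]
0.1 126 [-0.1931 -0.1238 -0.023 ] [-0.0028  0.0027  0.0073]
0.11 129 [-0.1949 -0.1256 -0.0246] [-0.0039  0.0025  0.0123]
0.12 146 [-0.1942 -0.1224 -0.0275] [-0.0079  0.0031  0.0142]
0.13 103 [-0.192  -0.1286 -0.0296] [-0.0094 -0.0004  0.0163]
0.14 18 [-0.1354 -0.1241 -0.0298] [-0.0125  0.0098  0.0162]
```

Scaled: 0.015 m / 0.4 = 0.0375, 0.002 m / 0.4 = 0.005.

Call:
{"fn": "creep_tool", "kwargs": {"segments": {"motion": [[0, 0.005, 0.0375, 0, 0.004], [-0.01, 0, 0.0375, 0, 0.004], [-0.01, 0, 0.0375, 0, 0.004], [-0.0113, 0, 0.0375, 0, 0.004], [0, 0, 0.0375, 0, 0.004], [0, 0, 0.0375, 0, 0.004], [0, 0, 0.025, 0, 0.004], [0, 0, 0.0125, 0, 0.004], [0, 0, 0, 0, 0.004]]}, "grip_force": 50}}

```text
clock: 29.25
tool_pos: [0.5015, -0.0013, 0.1379]
eef_rot: [[-0.985, -0.163, 0.061], [-0.164, 0.986, -0.008], [-0.059, -0.018, -0.998]]
contact_force: [50.7, 13.7, 26.4]
width: 0.0082
finger_force: 87.8
```

```bash
python3 nb.py side9
```

```text
q [-0.07 -0.01  1.65 -0.    1.44 -1.81] tcp box -0.0917 0.0002 0.0189
0.0 136 [-0.1923 -0.1093 -0.0197] [-0.004   0.0039  0.0075]
0.01 118 [-0.1834 -0.1161 -0.034 ] [-0.002   0.004   0.0085]
0.02 95 [-0.1768 -0.1186 -0.0465] [-0.0029  0.0044  0.0135]
0.03 96 [-0.1682 -0.1195 -0.0597] [-0.0013  0.0049  0.0171]
0.04 69 [-0.1641 -0.1207 -0.0105] [-0.0052  0.0054  0.0179]
0.05 55 [-0.1573 -0.1308 -0.012 ] [-0.0106  0.0044  0.0112]
0.06 56 [-0.1507 -0.1188 -0.0144] [-0.0097  0.0041  0.0172]
0.07 44 [-0.1437 -0.127  -0.0166] [-0.0076  0.0041  0.0165]
0.08 35 [-0.1376 -0.1122 -0.0186] [-0.013   0.0047  0.0186]
0.09 19 [-0.1155 -0.1082 -0.0198] [-0.015   0.0097  0.0194]
0.1 20 [-0.1169 -0.024  -0.0221] [-0.0151  0.0058  0.0193]
0.11 25 [-0.1189 -0.1118 -0.024 ] [-0.0113  0.0001  0.019 ]
0.12 20 [-0.1193 -0.097  -0.0262] [-0.0151  0.0142  0.0175]
0.13 9 [-0.0301 -0.0289 -0.0281] [-0.0144 -0.0059  0.0103]
0.14 12 [-0.1384 -0.0318 -0.0301] [-0.0168  0.0051  0.0175]
```

The notebook's front foot caught the front wall, because I lowered it before shifting it back. It has pitched about 33° in the grip. I'll lift it out forward and then level it against the table.

Scaled: -0.025 m / 0.4 = -0.0625, -0.02 m / 0.4 = -0.05.

Call:
{"fn": "creep_tool", "kwargs": {"segments": {"motion": [[0.015, 0, -0.03, 0, 0.004], [0.02, 0, -0.045, 0, 0.004], [0.02, 0, -0.05, 0, 0.004], [0.02, 0, -0.05, 0, 0.004], [0.02, 0, -0.0625, 0, 0.004], [0.02, 0, -0.0625, 0, 0.004], [0.02, 0, -0.05, 0, 0.004], [0, 0, 0, 0, 0.004]]}, "grip_force": 50}}

```text
clock: 30.1
tool_pos: [0.4314, -0.0108, 0.2665]
eef_rot: [[-0.987, -0.163, 0.017], [-0.163, 0.987, -0.012], [-0.015, -0.015, -1.0]]
contact_force: [0.1, -0.7, -0.7]
width: 0.0086
finger_force: 84.3
```

```bash
python3 nb.py side10; python3 -c "
from h import *
p,d,c=load('side10');cv2.imwrite('pics/c10.png',cv2.resize(p[80:230,190:350],(640,600),interpolation=2)[:,:,::-1])"
```

```text
q [-0.1  -0.24  1.6  -0.01  1.76 -1.84] tcp box -0.1624 0.0021 0.1475
0.05 24 [-0.1639 -0.1466 -0.012 ] [-0.009   0.0047  0.0081]
0.06 38 [-0.1772 -0.1508 -0.0141] [0.0002 0.005  0.0104]
0.07 60 [-0.1868 -0.1517 -0.0166] [-0.0069  0.0049  0.0102]
0.08 75 [-0.1989 -0.1574 -0.0195] [0.0006 0.0047 0.0098]
0.09 81 [-0.207  -0.1615 -0.0208] [0.001  0.0047 0.0088]
0.1 95 [-0.204  -0.1519 -0.0228] [0.0009 0.0054 0.0104]
0.11 101 [-0.2068 -0.1475 -0.025 ] [-0.0012  0.0053  0.0096]
0.12 122 [-0.2057 -0.1455 -0.0271] [0.0001 0.0058 0.0106]
0.13 105 [-0.2038 -0.1445 -0.0292] [-0.0006  0.0057  0.0098]
0.14 94 [-0.2067 -0.1431 -0.0305] [-0.0032  0.0059  0.0116]
```

View pics/c10.png

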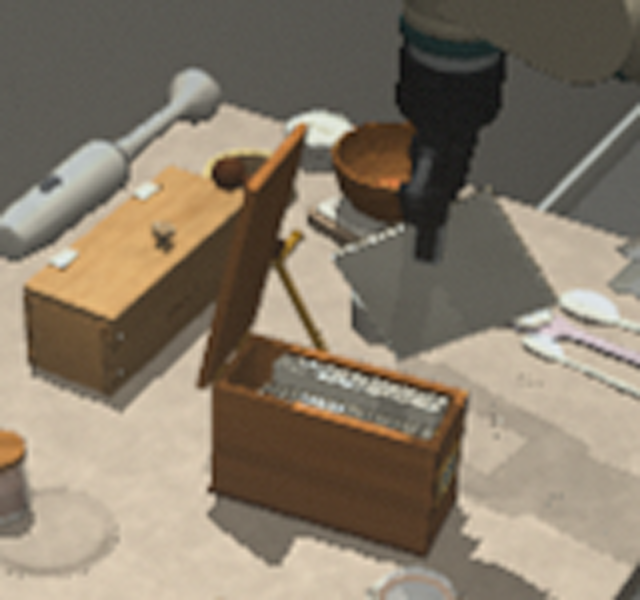

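Box, lid, stay and both groups are undisturbed. The notebook hangs pitched, with its lower corner at (400,355). I'll look for free table beside the box to level it on.

```bash
python3 - <<'E'
from h import *
H=np.array([.592,.0133,.119]);bx=np.array([.987,.161,0]);by=np.array([-.161,.987,0])
for fn in("wrist1","side10"):
    p,d,c=load(fn);P=cloud(d,c);x=(P-H)@bx;y=(P-H)@by
    print(fn)
    for j in np.arange(.06,.24,.02):
        r=[]
        for i in np.arange(-.28,.04,.04):
            m=(x>i)&(x<i+.04)&(y>j)&(y<j+.02)&(P[...,2]<.2);r.append(int(1000*np.percentile(P[...,2][m],97)) if m.sum()>3 else -9)
        print(round(j,2),r)
E
```

```text
wrist1
0.06 [2, 2, 2, 2, 2, 2, 2, 2]
0.08 [2, 2, 2, 2, 2, 2, 2, 3]
0.1 [2, 2, 2, 2, 2, 2, 2, 2]
0.12 [73, 78, 2, 2, 2, 2, 2, 3]
0.14 [78, 81, 77, 2, 2, 2, 2, 2]
0.16 [78, 82, 78, 2, 2, 2, 2, 2]
0.18 [74, 79, 2, 2, 2, 2, 2, 2]
0.2 [2, 2, 2, 20, 114, 14, 2, 2]
0.22 [2, 2, 2, 20, 115, 14, -9, -9]
side10
0.06 [2, 3, 4, 3, 3, 3, 4, 4]
0.08 [2, -456, 3, 3, 3, 3, 4, 3]
0.1 [3, -452, 2, 3, 3, 3, 3, 3]
0.12 [5, 78, 4, 3, 3, 3, 3, 3]
0.14 [78, 81, 74, 5, 3, 3, 3, 5]
0.16 [77, 81, 73, 2, 2, 3, 3, 3]
0.18 [67, 77, 3, 3, 4, 4, 3, 3]
0.2 [2, 3, 4, 19, 34, 13, 3, 4]
0.22 [3, 2, 3, 20, 69, 14, 2, 2]
```

Scaled: 0.035 m / 0.4 = 0.0875, 0.0333 m / 0.4 = 0.0833.

Call:
{"fn": "creep_tool", "kwargs": {"segments": {"motion": [[0, 0.0833, 0, 0, 0.004], [0, 0.0833, 0, 0, 0.004], [0, 0.0833, 0, 0, 0.004], [0, 0.0833, 0, 0, 0.004], [-0.0825, 0, 0, 0, 0.004], [-0.0825, 0, 0, 0, 0.004], [-0.0825, 0, 0.05, 0, 0.004], [-0.0825, 0, 0.075, 0, 0.004], [0, 0, 0.0875, 0, 0.004], [0, 0, 0.0875, 0, 0.004], [0, 0, 0.05, 0, 0.004], [0, 0, 0, 0, 0.004]]}, "grip_force": 30}}

```text
clock: 31.35
tool_pos: [0.5381, 0.1397, 0.1168]
eef_rot: [[-0.987, -0.163, 0.001], [-0.163, 0.987, -0.014], [0.001, -0.014, -1.0]]
contact_force: [-0.1, -0.5, -0.2]
width: 0.008
finger_force: 84.2
```

```bash
python3 -c "
from h import *
H=np.array([.592,.0133,.119]);bx=np.array([.987,.161,0]);by=np.array([-.161,.987,0])
p,d,c=snap('side','side11');P=cloud(d,c);o=bot.get_obs();t=np.array(o['tool_pos']);print(((t-H)@bx).round(3),((t-H)@by).round(3))
x=(P-t)@bx;y=(P-t)@by;z=P[...,2]
m=(abs(x)<.13)&(abs(y)<.02)&(z<.2)
for lo in np.arange(.006,.17,.012):
    k=m&(z>lo)&(z<lo+.012)
    if k.sum()>5: print(lo.round(3),k.sum(),np.percentile(x[k],[2,98]).round(3),np.median(y[k]).round(3))
"
```

```text
-0.031 0.133
0.018 14 [-0.007  0.016] 0.002
0.03 37 [-0.023  0.025] 0.003
0.042 44 [-0.033  0.037] 0.003
0.054 77 [-0.045  0.046] 0.004
0.066 100 [-0.064  0.055] 0.004
0.078 117 [-0.074  0.065] 0.003
0.09 138 [-0.093  0.07 ] 0.004
0.102 145 [-0.101  0.061] 0.004
0.114 124 [-0.094  0.046] 0.004
0.126 109 [-0.087  0.031] 0.004
0.138 80 [-0.075  0.002] 0.005
0.15 65 [-0.067 -0.001] 0.004
0.162 67 [-0.058 -0.008] 0.005
```

Scaled: 0.008 m / 0.4 = 0.02, 0.005 m / 0.4 = 0.0125.

Call:
{"fn": "creep_tool", "kwargs": {"segments": {"motion": [[0, 0, 0.02, 0, 0.004], [0, 0, 0.0125, 0, 0.004], [0, 0, 0.0125, 0, 0.004], [0, 0, 0.0125, 0, 0.004], [0, 0, 0.0125, 0, 0.004]]}, "grip_force": 20}}

```text
clock: 31.9
tool_pos: [0.5438, 0.1398, 0.1012]
eef_rot: [[-0.987, -0.162, 0.019], [-0.163, 0.987, -0.01], [-0.018, -0.013, -1.0]]
contact_force: [-9.4, -2.3, 48.2]
width: 0.0081
finger_force: 92.1
```

Scaled: 0.004 m / 0.4 = 0.01.

Call:
{"fn": "creep_tool", "kwargs": {"segments": {"motion": [[0, 0, 0, 0, 0.0095], [0, 0, 0.01, 0, 0.0105], [0, 0, 0.01, 0, 0.0115], [0, 0, 0.01, 0, 0.0125]]}, "grip_force": 20}}

```text
clock: 32.3
tool_pos: [0.5411, 0.139, 0.0818]
eef_rot: [[-0.987, -0.162, 0.01], [-0.162, 0.987, -0.012], [-0.008, -0.013, -1.0]]
contact_force: [-0.2, -0.1, -0.5]
width: 0.0124
finger_force: 0.0
```

```bash
cat > lv.py <<'E'
from h import *
import sys
H=np.array([.592,.0133,.119]);bx=np.array([.987,.161,0]);by=np.array([-.161,.987,0])
p,d,c=snap('side',sys.argv[1]);P=cloud(d,c);o=bot.get_obs();t=np.array(o['tool_pos']);print(((t-H)@bx).round(3),((t-H)@by).round(3))
x=(P-t)@bx;y=(P-t)@by;z=P[...,2]
m=(abs(x)<.16)&(abs(y)<.03)&(z<.2)
for lo in np.arange(.006,.15,.012):
    k=m&(z>lo)&(z<lo+.012)
    if k.sum()>5: print(lo.round(3),k.sum(),np.percentile(x[k],[2,98]).round(3),np.percentile(y[k],[5,50,95]).round(3))
E
python3 lv.py side12
```

```text
-0.03 0.132
0.006 123 [-0.137  0.157] [-0.003  0.002  0.007]
0.018 133 [-0.138  0.158] [-0.002  0.003  0.007]
0.03 133 [-0.137  0.159] [-0.002  0.003  0.008]
0.042 127 [-0.138  0.159] [-0.002  0.002  0.007]
0.054 141 [-0.138  0.158] [-0.002  0.002  0.006]
0.066 122 [-0.138  0.159] [-0.002  0.002  0.007]
0.078 115 [-0.138 -0.01 ] [-0.001  0.002  0.007]
0.09 156 [-0.138  0.001] [-0.007  0.002  0.019]
0.102 122 [-0.137  0.001] [-0.009 -0.001  0.02 ]
0.114 14 [-0.013  0.006] [-0.011 -0.006  0.017]
0.126 22 [-0.016 -0.006] [-0.026  0.013  0.029]
0.138 20 [-0.019  0.002] [-0.011  0.017  0.021]
```

The notebook now stands level on the table between the loose fingers. I'll slide the fingers to its middle and regrip.

Careful with the scale: shifts go in shares of 400 mm and turns go in shares of pi/2 rad. That gives: 0.022 m / 0.4 = 0.055, -0.002 m / 0.4 = -0.005.

Call:
{"fn": "creep_tool", "kwargs": {"segments": {"motion": [[0, 0, -0.005, 0, 0.018], [0.055, 0, 0, 0, 0.018], [0.055, 0, 0, 0, 0.018], [0.055, 0, 0, 0, 0.018], [0, 0, 0, 0, 0.018]]}, "grip_force": 50}}

```text
clock: 32.85
tool_pos: [0.4747, 0.1283, 0.0841]
eef_rot: [[-0.987, -0.163, 0.01], [-0.163, 0.987, -0.012], [-0.008, -0.013, -1.0]]
contact_force: [-0.0, -0.9, 0.2]
width: 0.0181
finger_force: 0.0
```

```bash
python3 lv.py side13 | head -6
```

```text
-0.096 0.132
0.006 115 [-0.073  0.069] [-0.002  0.002  0.006]
0.018 119 [-0.072  0.066] [-0.002  0.002  0.006]
0.03 112 [-0.071  0.068] [-0.001  0.002  0.006]
0.042 128 [-0.126  0.069] [-0.002  0.002  0.007]
0.054 126 [-0.072  0.068] [-0.002  0.002  0.005]
```

Scaled: -0.04 m / 0.4 = -0.1, -0.035 m / 0.4 = -0.0875.

Call:
{"fn": "creep_tool", "kwargs": {"segments": {"motion": [[0, 0, 0, 0, 0.004], [0, 0, 0, 0, 0.004], [0, 0, 0, 0, 0.004], [0, 0, 0, 0, 0.004], [0, 0, -0.05, 0, 0.004], [0, 0, -0.0875, 0, 0.004], [0, 0, -0.1, 0, 0.004], [0, 0, -0.1, 0, 0.004], [0, 0, -0.0125, 0, 0.004], [0.0113, -0.0825, 0, 0, 0.004], [0.0113, -0.0825, 0, 0, 0.004], [0.0113, -0.0825, 0, 0, 0.004], [0, -0.0825, 0, 0, 0.004], [0, 0, 0, 0, 0.004], [0, 0, 0, 0, 0.004]]}, "grip_force": 50}}

```text
clock: 34.4
tool_pos: [0.4825, -0.0026, 0.2246]
eef_rot: [[-0.987, -0.161, 0.009], [-0.161, 0.987, -0.011], [-0.007, -0.013, -1.0]]
contact_force: [-0.2, -0.2, -1.8]
width: 0.0077
finger_force: 50.6
```

```bash
python3 nb.py side14
```

```text
q [-0.08 -0.07  1.54 -0.01  1.67 -1.81] tcp box -0.1106 0.0019 0.1056
0.0 10 [-0.1976 -0.1916 -0.0107] [-0.0147 -0.0023  0.0158]
0.02 92 [-0.1828 -0.1138 -0.0443] [0.0003 0.004  0.0076]
0.03 107 [-0.1805 -0.1103 -0.0411] [0.0008 0.005  0.009 ]
0.04 121 [-0.1839 -0.1151 -0.0113] [0.0003 0.005  0.0092]
0.05 120 [-0.1828 -0.1115 -0.0133] [-0.0007  0.0049  0.0095]
0.06 114 [-0.1818 -0.1037 -0.0153] [0.0011 0.0051 0.0092]
0.07 119 [-0.1822 -0.1145 -0.0178] [0.0017 0.0057 0.0087]
0.08 135 [-0.1837 -0.1076 -0.0188] [-0.0015  0.006   0.0105]
0.09 117 [-0.1806 -0.1106 -0.0219] [0.0005 0.0059 0.0103]
0.1 114 [-0.1832 -0.1134 -0.0232] [0.0012 0.0063 0.0115]
0.11 134 [-0.1833 -0.1111 -0.0251] [-0.0036  0.0064  0.0158]
0.12 149 [-0.1796 -0.1208 -0.0273] [-0.0064  0.0033  0.0157]
0.13 21 [-0.1237 -0.116  -0.0284] [-0.0066  0.0112  0.0196]
0.14 17 [-0.1255 -0.0317 -0.0299] [-0.0144 -0.0032  0.0176]
```

Scaled: 0.012 m / 0.4 = 0.03, 0.01 m / 0.4 = 0.025.

Call:
{"fn": "creep_tool", "kwargs": {"segments": {"motion": [[0, 0, 0.03, 0, 0.004], [0, 0, 0.03, 0, 0.004], [0, 0, 0.025, 0, 0.004], [0, 0, 0.025, 0, 0.004], [0, 0, 0, 0, 0.004]]}, "grip_force": 50}}

```text
clock: 34.95
tool_pos: [0.4824, -0.0026, 0.1797]
eef_rot: [[-0.987, -0.163, 0.008], [-0.163, 0.987, -0.011], [-0.006, -0.013, -1.0]]
contact_force: [0.2, 0.0, -1.4]
width: 0.0081
finger_force: 50.6
```

Foot is about 20 mm inside the rim with no contact. Going on.

Scaled: 0.012 m / 0.4 = 0.03, 0.01 m / 0.4 = 0.025.

Call:
{"fn": "creep_tool", "kwargs": {"segments": {"motion": [[0, 0, 0.03, 0, 0.004], [0, 0, 0.03, 0, 0.004], [0, 0, 0.025, 0, 0.004], [0, 0, 0.025, 0, 0.004], [0, 0, 0.02, 0, 0.004], [0, 0, 0.0125, 0, 0.004], [0, 0, 0, 0, 0.004]]}, "grip_force": 50}}

```text
clock: 35.65
tool_pos: [0.4838, -0.0037, 0.1242]
eef_rot: [[-0.987, -0.162, 0.01], [-0.162, 0.987, -0.012], [-0.008, -0.013, -1.0]]
contact_force: [0.3, -1.1, -0.9]
width: 0.008
finger_force: 50.6
```

```bash
python3 -c "
from h import *
H=np.array([.592,.0133,.119]);bx=np.array([.987,.161,0]);by=np.array([-.161,.987,0])
t=np.array(bot.get_obs()['tool_pos'])-H;print(t@bx,t@by)"
```

```text
-0.10956154834328763 0.0006842552501463482
```

Scaled: -0.025 m / 0.4 = -0.0625, -0.02 m / 0.4 = -0.05.

Call:
{"fn": "creep_tool", "kwargs": {"segments": {"motion": [[0, 0, 0.0125, 0, 0.004], [0, 0, 0, 0, 0.012], [0, 0, 0, 0, 0.02], [0, 0, 0, 0, 0.03], [0, 0, -0.05, 0, 0.03], [0, 0, -0.0625, 0, 0.03], [0, 0, -0.025, 0, 0.0], [0, 0, 0, 0, 0.0], [0, 0, 0, 0, 0.0]]}, "grip_force": 30}}

```text
clock: 36.55
tool_pos: [0.4831, -0.0029, 0.174]
eef_rot: [[-0.987, -0.162, 0.01], [-0.163, 0.987, -0.012], [-0.008, -0.013, -1.0]]
contact_force: [-0.0, 0.0, -1.5]
width: -0.0002
finger_force: 0.0
```

```bash
python3 nb.py side15; python3 -c "
from h import *
p,d,c=snap('wrist','wrist15')
H=np.array([.592,.0133,.119]);bx=np.array([.987,.161,0]);by=np.array([-.161,.987,0])
P=cloud(d,c);Q=np.stack([(P-H)@bx,(P-H)@by,(P-H)[...,2]],-1)
m=(abs(Q[...,1])<.03)&(Q[...,0]>-.19)&(Q[...,0]<-.12)&(Q[...,2]>-.03)&(Q[...,2]<.04)
q=Q[m]
for j in np.arange(-.03,.03,.004):
    s=q[(q[:,1]>=j)&(q[:,1]<j+.004)]
    if len(s): print(j.round(3),len(s),np.percentile(s[:,2],[5,50,95]).round(4))
"
```

```text
q [-0.08 -0.05  1.62 -0.01  1.56 -1.81] tcp box -0.1101 0.0015 0.055
0.0 107 [-0.1937 -0.119  -0.0423] [0.0003 0.005  0.0092]
0.01 152 [-0.1798 -0.1084 -0.0418] [-0.007   0.0034  0.0092]
0.02 46 [-0.1777 -0.1138 -0.0434] [-0.004   0.0017  0.0084]
0.05 10 [-0.1172 -0.0132 -0.0118] [-0.0066  0.0069  0.012 ]
0.06 28 [-0.124  -0.1119 -0.0141] [-0.0121  0.0078  0.017 ]
0.07 28 [-0.1235 -0.1097 -0.0157] [-0.0162  0.0101  0.0171]
0.08 25 [-0.1242 -0.1109 -0.0185] [-0.0156  0.0109  0.0168]
0.09 10 [-0.1258 -0.0212 -0.0196] [-0.0147 -0.0018  0.0182]
0.1 20 [-0.1264 -0.124  -0.0222] [-0.0148  0.0012  0.0173]
0.11 18 [-0.1254 -0.0255 -0.0238] [-0.0151  0.0136  0.0172]
0.12 23 [-0.1298 -0.122  -0.0261] [-0.0114  0.009   0.0169]
0.13 21 [-0.1303 -0.1248 -0.0282] [-0.0136  0.0102  0.0182]
0.14 14 [-0.1316 -0.1262 -0.0299] [-0.0121  0.0044  0.0195]
-0.03 527 [-0.0082 -0.007  -0.001 ]
-0.026 560 [-0.0088 -0.007  -0.0017]
-0.022 519 [-0.0085 -0.0072 -0.0012]
-0.018 530 [-0.0082 -0.0068 -0.0019]
-0.014 524 [-0.0286 -0.017  -0.0012]
-0.01 72 [-0.0016  0.0171  0.0218]
-0.006 452 [-0.0005  0.0204  0.0243]
-0.002 730 [0.     0.0205 0.0245]
0.002 669 [0.0002 0.0205 0.0227]
0.006 94 [-0.0299 -0.0249  0.0003]
0.01 624 [-0.0251 -0.0094 -0.0018]
0.014 566 [-0.0082 -0.0069 -0.0012]
0.018 564 [-0.0085 -0.0073 -0.0022]
0.022 563 [-0.008  -0.0066 -0.0012]
0.026 540 [-0.0084 -0.0072 -0.0012]
```

The notebook stands level in the gap, its page tops at z 0.139, with 28 mm left to go. I'll press it down with the shut fingertips.

Scaled: 0.012 m / 0.4 = 0.03, -0.001 m / 0.4 = -0.0025.

Call:
{"fn": "creep_tool", "kwargs": {"segments": {"motion": [[0, -0.0025, 0.03, 0, 0.0], [0, 0, 0.03, 0, 0.0], [0, 0, 0.025, 0, 0.0], [0, 0, 0.015, 0, 0.0], [0, 0, 0.015, 0, 0.0], [0, 0, 0.0125, 0, 0.0], [0, 0, 0.01, 0, 0.0], [0, 0, 0, 0, 0.0]]}, "grip_force": 60}}

```text
clock: 37.45
tool_pos: [0.4839, -0.0045, 0.1191]
eef_rot: [[-0.987, -0.162, 0.01], [-0.163, 0.987, -0.012], [-0.008, -0.013, -1.0]]
contact_force: [0.2, 0.1, -0.2]
width: -0.0002
finger_force: 0.0
```

Scaled: 0.004 m / 0.4 = 0.01, 0.003 m / 0.4 = 0.0075.

Call:
{"fn": "creep_tool", "kwargs": {"segments": {"motion": [[0, 0, 0.01, 0, 0.0], [0, 0, 0.0075, 0, 0.0], [0, 0, 0.005, 0, 0.0], [0, 0, 0, 0, 0.0]]}, "grip_force": 60}}

```text
clock: 37.85
tool_pos: [0.4843, -0.0048, 0.1112]
eef_rot: [[-0.987, -0.162, 0.012], [-0.162, 0.987, -0.012], [-0.009, -0.014, -1.0]]
contact_force: [-1.8, -0.7, 4.4]
width: 0.0001
finger_force: 1.9
```

```bash
python3 -c "
from h import *
p,d,c=snap('wrist','wrist16')
H=np.array([.592,.0133,.119]);bx=np.array([.987,.161,0]);by=np.array([-.161,.987,0])
P=cloud(d,c);Q=np.stack([(P-H)@bx,(P-H)@by,(P-H)[...,2]],-1)
m=(abs(Q[...,1])<.032)&(Q[...,0]>-.185)&(Q[...,0]<-.14)&(Q[...,2]>-.04)&(Q[...,2]<.04)
q=Q[m]
for j in np.arange(-.032,.032,.004):
    s=q[(q[:,1]>=j)&(q[:,1]<j+.004)]
    if len(s): print(j.round(3),len(s),np.percentile(s[:,2],[5,50,95]).round(4))
"
```

```text
-0.032 68 [-0.0122 -0.0087 -0.0052]
-0.028 567 [-0.0103 -0.0069 -0.0035]
-0.024 727 [-0.008  -0.0069 -0.003 ]
-0.02 755 [-0.0111 -0.0069 -0.0043]
-0.016 673 [-0.0082 -0.0069 -0.003 ]
-0.012 672 [-0.0082 -0.0069 -0.0038]
-0.008 686 [-0.0083 -0.0069 -0.0033]
-0.004 691 [-0.0081 -0.0069 -0.003 ]
0.0 586 [-0.0348 -0.0071 -0.0051]
0.004 795 [-0.021  -0.007  -0.0031]
0.008 747 [-0.0079 -0.0068 -0.003 ]
0.012 510 [-0.0082 -0.007  -0.0054]
0.016 411 [-0.0391 -0.0328 -0.0093]
0.02 1103 [-0.0254 -0.0112 -0.0046]
0.024 728 [-0.008  -0.0069 -0.0029]
0.028 700 [-0.0085 -0.0074 -0.0043]
```

The page tops now match their neighbours at z 0.112. One firm press, then I'll retreat and check.

Scaled: 0.002 m / 0.4 = 0.005, 0.001 m / 0.4 = 0.0025.

Call:
{"fn": "creep_tool", "kwargs": {"segments": {"motion": [[0, 0, 0.005, 0, 0.0], [0, 0, 0.0025, 0, 0.0], [0, 0, 0, 0, 0.0]]}, "grip_force": 60}}

```text
clock: 38.2
tool_pos: [0.4847, -0.0053, 0.111]
eef_rot: [[-0.987, -0.162, 0.013], [-0.162, 0.987, -0.013], [-0.011, -0.015, -1.0]]
contact_force: [-11.0, -1.5, 22.6]
width: -0.0001
finger_force: 11.1
```

Call:
{"fn": "creep_tool", "kwargs": {"segments": {"motion": [[0, 0, -0.05, 0, 0.0], [0, 0, -0.1, 0, 0.0], [0.05, 0, -0.1125, 0, 0.0], [0.075, 0, -0.1125, 0, 0.0], [0.075, 0.025, -0.075, 0, 0.0], [0, 0, 0, 0, 0.0]]}}}

```text
clock: 38.8
tool_pos: [0.4035, -0.0052, 0.289]
eef_rot: [[-0.986, -0.162, 0.021], [-0.163, 0.987, -0.013], [-0.019, -0.016, -1.0]]
contact_force: [-0.3, 0.4, 1.3]
width: -0.0003
finger_force: 0.0
```

```bash
python3 -c "
from h import *
p,d,c=snap('wrist','wrist17');p2,d2,c2=snap('side','side17')
a=cv2.hconcat([cv2.resize(p,(400,300)),cv2.resize(p2[100:220,190:350],(400,300))]);cv2.imwrite('pics/c17.png',a[:,:,::-1])
H=np.array([.592,.0133,.119]);bx=np.array([.987,.161,0]);by=np.array([-.161,.987,0])
P=cloud(d,c);Q=np.stack([(P-H)@bx,(P-H)@by,(P-H)[...,2]],-1)
for i in (-.18,-.14,-.1,-.06):
  for j in np.arange(-.032,.032,.008):
    m=(Q[...,0]>i)&(Q[...,0]<i+.02)&(Q[...,1]>=j)&(Q[...,1]<j+.008);print(int(1000*np.median(Q[m][:,2])) if m.sum()>3 else None,end=' ')
  print()
P=cloud(d2,c2);Q=np.stack([(P-H)@bx,(P-H)@by,(P-H)[...,2]],-1)
m=(abs(Q[...,1])<.045)&(Q[...,2]>.05)&(Q[...,2]<.195)&(Q[...,0]>-.06)&(Q[...,0]<.02)
L=cv2.fitLine((Q[m][:,[0,2]]*1000).astype(np.float32),cv2.DIST_HUBER,0,.01,.01).ravel();print('lid',np.arctan2(abs(L[1]),abs(L[0])))
"
```

```text
-6 -6 -7 -7 -6 -6 -14 -6 
-6 -6 -6 -6 -6 -58 -18 -6 
-6 -7 None None None -79 -54 None 
None None None None None None None None 
lid 1.3839436
```

View pics/c17.png

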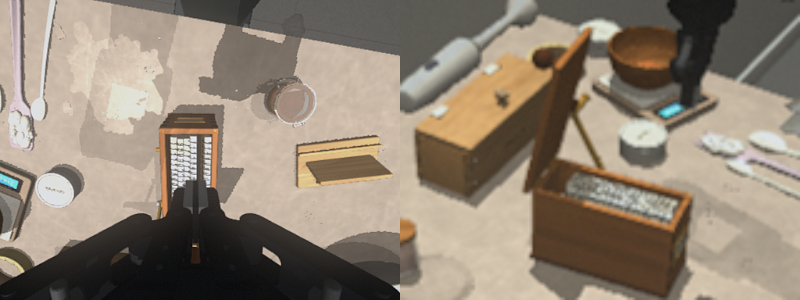

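The notebook sits flush with the others at 22 N of press, the lid is propped at 1.38 on the stay, and the robot is clear of everything. Handing in.

```bash
python3 -c "
from workcell import bot
print(bot.hand_in())"
```

```text
the job is handed in; nothing more can be done
None
```

The job was handed in at about 39 s: the lid rests propped on the stay at 1.38, and the notebook is down at the box floor, coil up, between the two groups; on the first try its foot caught the box's front wall (about 59 N read at the wrist), so I levelled it on the table and inserted it again.

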